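# Build a tenoning cutter set on the setting stand

## Robot

A 6-joint arm with a two-finger parallel gripper is mounted at the origin on the work surface. World frame = base frame: x ahead of the robot, y to its left, z up, the work surface at z = 0. Lengths are in m, angles in rad, forces in N, time in s.
With the tool pointing down it reaches from about 0.375 to 0.975 m from the base axis. Payload 3.8 kg.
Tool frame: the origin (TCP) lies on the centre line of the jaws, within the pads' length; the fingertips stand 14 mm ahead of it and the grasp point (between the pads) lies 5 mm behind it (bot.finger_overhang is the distance from the TCP to the fingertips, in m); y points along the fingers, x is the direction in which the jaws open and shut, and the axes are right-handed (so a half turn about y gives the same grasp; the last joint's range is limited). The gripper opens to 85 mm and grips with 20 to 120 N. Pads are 22 mm wide; open, the fingers measure 114 mm over their backs; the gripper's body (76 mm by 85 mm) begins 54 mm behind the grasp point. The pads swing forward as they close: fully open they stand 13 mm farther back than shut.
Start: joints at [-1.141, 0.264, 1.604, -0, 1.274, -0.037], TCP at [0.304, -0.603, 0.245] pointing down, gripper open.
Joint ranges: [-2.63, 2.63], [-0.94, 2.18], [0.31, 2.57], [-1.31, 4.45], [0, 2.66], [-2.55, 2.55]. Speed limits (rad/s): [2.57, 2.57, 3.14, 3.14, 3.14, 3.14].

## Interface

Orientations are given as a rotation vector (axis times angle).
In Python, from workcell import readout, read_camera, bot, spotter gives the robot as it stands.
- The arm moves only by the tool jog_arm, never from a script. Its argument "increments" is a list of rows, each a list of 7 numbers: the shift along the tool's x, y, z in m, then the turn, a rotation vector about the tool's x, y, z in rad, then the opening, from 0 (shut) to 1 (fully open). A call has 1 to 10 rows; each row shifts and turns the pose as measured when the row begins, along the tool's axes as they then stand; what a row does not reach is not made up. A row lasts 1/8 s, in which the tool goes at most 62.5 mm and 10.7 degrees, less where a joint would pass 70% of its speed; a pose out of reach is approached as far as the arm can. A call with a gripper value outside its range is refused whole. The fingers move at their own pace and stop on an object; "force" is the grip in N (left out, the last holds). Time passes only in rows, so rows that do not move let the fingers close. It gives the time, the measured TCP pose, the force and the opening at its end, in the units of the state.
- readout.read_state(): the state, without advancing time (a new reading comes with each control period).
- read_camera(name): name is "scene" or "top"; returns a dict with "img" (400x640x3 uint8, blue, green, red), "range_z" (400x640 float32, m along the optical axis (not along the pixel's ray), 0 where there is no reading), "fx", "fy", "cx", "cy" (pixels), "distortion" ([k1, k2, p1, p2, k3] as OpenCV has them; the pictures are not rectified), "world_from_camera" (4x4, takes a point from camera to world coordinates). Camera axes: x right, y down, z forward; pixel columns grow to the right and rows downward; lengths in m; the calibration is good to about 2 mm. A picture is of the moment at which its call begins.
- bot.finish_job(): hands the job in, once; it reports no verdict.
Trained networks look in a picture, given as the dict that the camera call returned (one of the last four; its "shot" number tells which), for a name from the list of things; names that differ only in an ending like _2 or _b are one class to them, and where a whole thing is asked for, a point or a joint stands for the part that bears it (a point fixed in the world has none). Each returns a list of dicts, best first, with "p" (0 to 1); they miss things now and then, are a little off and sometimes report something else, mostly with a low value. They report only what shows in the picture. A call takes as long as a camera call. They do not tell look-alikes from the thing itself.
- spotter.masks_of(picture, thing): "mask" (400x640 bool, what is visible of it) and "location" ([column, row] in pixels, amid what is visible of it).
- spotter.spot_point(picture, thing): "location" ([column, row] in pixels: a listed point, or the origin of a listed thing).
The state is a dict: "time": time; "q": joint angles; "joint_vel": joint speeds; "joint_torque": joint torques, N m; "tool_pos": TCP position; "tcp_rot": TCP orientation; "wrist_force": force on the tool from outside, world axes, zero at the start; "torque": the same for the moment, N m; "width": opening from 0.0 (shut) to 1.0 (fully open).
Only numpy, scipy, OpenCV 4.12 (cv2) and the standard library are available. Lean on these libraries where they do the work, as an engineer would, in place of code of your own. Each camera call takes 0.05 s, during which the arm holds its last target. There are 200 camera calls.

## Task

Lever the lid of the collar case well up with the scraper's blade and open it, then build the cutter set on the spindle from the bottom up: red cutter, every spacing collar that is in the case, blue cutter, clamp ring, and last the orange cap, each lying flat, cutters hub up, and pushed fully home on the one below. Finish with the case shut and the scraper lying flat on the bench again, and leave the other things on the bench alone.

Things in the scene. Friction and masses are not known exactly. Their poses are not given: they have to be found in the camera images.
- spindle_seat (a point): Setting stand, bolted down: square green base 150 x 150 x 18 mm with a dark round flange (60 mm across) and an upright bright steel spindle 30 mm in diameter. This point is on the spindle axis on top of the flange, 28 mm above the bench, where the lowest layer rests; z up.
- spindle_tip (a point): Top of the spindle's nose, on the axis, 87 mm above the flange (115 mm above the bench). The last 12 mm taper from 30 to 16 mm in diameter.
- red_cutter_mid (a point): Red cutter, loose, 0.42 kg: red toothed disc (112 mm, 122 mm over the teeth) 8 mm thick at the bottom, with a round aluminium hub 60 mm in diameter and 24 mm high overall, so 16 mm of hub stand above the disc to be gripped. Bore 33 mm right through. Point: on its axis half-way up (12 mm above its underside); z up along the axis. It lies hub up on the bench.
- blue_cutter_mid (a point): Blue cutter, loose, 0.42 kg: like the red one but blue, disc 6 mm thick, hub 60 mm in diameter and 16 mm high overall (10 mm above the disc). Bore 33 mm. Point: on its axis, 8 mm above its underside; z up. It lies hub up on the bench.
- collar1_mid (a point): Spacing collar (bright steel), loose, 0.11 kg: flat ring 60 mm outside, bore 33 mm, 8 mm thick. Point: its centre, half-way up; z along its axis. One to three of the three collars are there, lying side by side about 88 mm apart along the case's y on the 8 mm thick floor of the closed case; each may be in any of the three places. Inside, the case is 114 mm deep (x) and 294 mm wide (y), walls to 45 mm above the bench.
- collar2_mid (a point): Spacing collar (brass), loose, 0.11 kg: flat ring 60 mm outside, bore 33 mm, 8 mm thick. Point: its centre, half-way up; z along its axis. One to three of the three collars are there, lying side by side about 88 mm apart along the case's y on the 8 mm thick floor of the closed case; each may be in any of the three places. Inside, the case is 114 mm deep (x) and 294 mm wide (y), walls to 45 mm above the bench.
- collar3_mid (a point): Spacing collar (black), loose, 0.11 kg: flat ring 60 mm outside, bore 33 mm, 8 mm thick. Point: its centre, half-way up; z along its axis. One to three of the three collars are there, lying side by side about 88 mm apart along the case's y on the 8 mm thick floor of the closed case; each may be in any of the three places. Inside, the case is 114 mm deep (x) and 294 mm wide (y), walls to 45 mm above the bench.
- clamp_ring_mid (a point): Clamp ring, loose, 0.15 kg: dark steel ring 64 mm outside, bore 33 mm, 10 mm thick, six small bright dots on top. Lies on the bench. Point: its centre, half-way up.
- cap_mid (a point): Slip-on cap, loose, 0.16 kg: orange ribbed bell 52 mm in diameter (about 54 over the ribs), 46 mm high, closed top, blind bore 33 mm wide and 38 mm deep from below. Stands mouth down on the bench. Point: on its axis, 23 mm above its lower rim.
- scraper_handle (a point): Scraper, loose, 0.13 kg: flat dark wood handle 100 mm long (x), 26 mm wide (y), 22 mm thick, with a steel blade 85 mm long, 45 mm wide and 3 mm thick at mid-thickness, pointing along its x. Lies flat on the bench, point 11 mm above it. Point: centre of the handle.
- scraper_tip (a point): Middle of the front edge of the scraper's blade, 135 mm ahead (x) of the handle's centre.
- case_notch (a point): Collar case, fixed: pale plywood box 130 mm deep (x), 310 mm wide (y), 45 mm high, its hinge on the side away from the robot (x points from the front to the hinge). This point is in the middle of the front wall's outer face, 39 mm above the bench, in the notch: for the middle 100 mm the front wall is only 33 mm high, which leaves a 12 mm high opening under the lid. The 8 mm wall has the clear inside of the case behind it.
- lid_hinge (a point): On the lid's hinge line, mid-width, 45.5 mm above the bench, at the level of the lid's underside; it turns with the lid.
- lid_lip (a point): Middle of the lid's front lower edge, 138 mm from the hinge line. The lid is 8 mm thick, 310 mm wide, 0.25 kg; its front overhangs the front wall by 8 mm.
- case_lid (a joint): Lid angle: 0 shut, 1.65 rad fully open (a little past upright, a hard stop). The hinge is stiff: raising the lid takes about 3 N at the lip, and it stays at any angle where it is left.
- plane_mid (a point): Bystander: wooden hand plane 200 x 58 x 65 mm, loose; to be left where it is. Point: its middle.
- glue_mid (a point): Bystander: yellow glue bottle, 60 mm in diameter, 170 mm tall, loose; to be left where it is. Point: its middle.
- gauge_mid (a point): Bystander: wooden marking gauge, 220 mm long, 44 mm high, lying, loose; to be left where it is. Point: its middle.
- spokeshave_mid (a point): Bystander: spokeshave, 220 mm long, lying, loose; to be left where it is. Point: its middle.
- chair_leg_mid (a point): Bystander: square chair leg, 310 mm long, lying, loose; to be left where it is. Point: its middle.
- wax_tin_mid (a point): Bystander: round brass wax tin, 68 mm in diameter, 40 mm high, loose; to be left where it is. Point: its middle.
Things that resemble listed ones, but are neither listed nor needed, are in the scene too. What is meant by the part that bears red_cutter_mid is not pink, and is the smaller of those in its own colour.

How it is judged:
By the outcome, as a careful person would: the job done as asked, in the order asked, and still so for the second after the job is handed in, with the robot touching nothing.
Of collar1, collar2, collar3 only 1 to 3 are there at a start; the rules pass over those that are not, and their reading is None.
At some moment in a run one of red_cutter, blue_cutter, clamp_ring may be knocked a few centimetres aside while the robot is not near it.
It also fails if it takes over 210 s, if anything falls off the work surface, if the arm or the gripper's body presses on something with over 40 N, if the wrist force passes 120 N, or if a joint passes its speed limit or range.

## Working session

There is one attempt and no reset: what is moved stays moved. The work goes in short steps, Python scripts to look and compute and a tool call to move; the robot and the scene stay as the last step left them, time stands still between calls to the robot, and variables do not carry over. Pictures are saved under pics/ and viewed, about 12 in all and at most 16, crops included, and the job is handed in when it is done.

Besides the shell and the picture viewer there is one more tool, called after "Request:" by a JSON object that holds its "name" and its "arguments", one argument or row to a line. jog_arm: Moves the arm, as the interface text tells. Its arguments: {"type":"object","properties":{"increments":{"type":"array"},"force":{"type":"number"}},"required":["increments"]}

```bash
ls; mkdir -p pics; cat > h.py <<'E'
import numpy as np, cv2
from workcell import readout, read_camera, bot, spotter
from scipy.spatial.transform import Rotation as R
def cam(n): return read_camera(n)
def ray(c,uv):
    K=np.array([[c['fx'],0,c['cx']],[0,c['fy'],c['cy']],[0,0,1]])
    p=cv2.undistortPoints(np.array(uv,float).reshape(-1,1,2),K,np.array(c['distortion'],float)).reshape(-1,2)
    return p
def at_z(c,uv,z):
    p=ray(c,uv);T=np.array(c['world_from_camera']);d=np.c_[p,np.ones(len(p))]@T[:3,:3].T;o=T[:3,3]
    return o+d*((z-o[2])/d[:,2])[:,None]
def cloud(c,mask=None):
    if mask is None: mask=np.ones((400,640),bool)
    v,u=np.nonzero(mask&(c['range_z']>0));z=c['range_z'][v,u]
    p=ray(c,np.c_[u,v]);T=np.array(c['world_from_camera'])
    return np.c_[p*z[:,None],z]@T[:3,:3].T+T[:3,3]
def st():
    s=readout.read_state();Rm=R.from_rotvec(s['tcp_rot']).as_matrix()
    print('t',round(s['time'],2),'pos',np.round(s['tool_pos'],4),'F',np.round(s['wrist_force'],1),'w',round(s['width'],3),'q',np.round(s['q'],2));print(np.round(Rm,3));return s,Rm
E
python3 - <<'E'
from h import *
st();print(bot.finger_overhang)
for n in('scene','top'):
    c=cam(n);cv2.imwrite(f'pics/{n}0.png',c['img']);print(n,np.round(c['world_from_camera'],2).tolist(),c['fx'])
    for t in('spindle_seat','spindle_tip','red_cutter_mid','blue_cutter_mid','clamp_ring_mid','cap_mid','scraper_handle','scraper_tip','case_notch','lid_hinge','lid_lip'):
        z=dict(spindle_seat=.028,spindle_tip=.115,red_cutter_mid=.012,blue_cutter_mid=.008,clamp_ring_mid=.005,cap_mid=.023,scraper_handle=.011,scraper_tip=.011,case_notch=.039,lid_hinge=.0455,lid_lip=.0455)[t]
        for d in spotter.spot_point(c,t)[:4]: print(t,round(d['p'],2),np.round(d['location']),np.round(at_z(c,d['location'],z)[0],3))
E
```

```text
pics
t 0.0 pos [ 0.3035 -0.6021  0.2439] F [ 0.2 -0.  -0.3] w 1.001 q [-1.14  0.26  1.61 -0.    1.27 -0.04]
[[ 0.45  -0.001  0.893]
 [-0.893  0.002  0.45 ]
 [-0.002 -1.     0.   ]]
0.014
scene [[-0.29, 0.75, -0.6, 1.37], [0.96, 0.23, -0.18, 0.3], [-0.0, -0.62, -0.78, 1.28], [0.0, 0.0, 0.0, 1.0]] 497.72852916063533
spindle_seat 0.98 [249. 219.] [ 0.563 -0.185  0.028]
spindle_tip 0.71 [249. 202.] [ 0.56  -0.177  0.115]
red_cutter_mid 0.9 [298. 173.] [ 0.326 -0.106  0.012]
red_cutter_mid 0.74 [240. 171.] [ 0.375 -0.298  0.012]
red_cutter_mid 0.68 [249. 131.] [ 0.183 -0.344  0.012]
blue_cutter_mid 0.91 [196. 207.] [ 0.555 -0.377  0.008]
clamp_ring_mid 0.78 [436. 247.] [0.48  0.391 0.005]
clamp_ring_mid 0.66 [350. 312.] [0.764 0.193 0.005]
clamp_ring_mid 0.16 [192. 244.] [ 0.687 -0.327  0.005]
cap_mid 0.88 [414. 210.] [0.375 0.3   0.023]
cap_mid 0.52 [179. 162.] [ 0.404 -0.513  0.023]
cap_mid 0.46 [249. 202.] [ 0.498 -0.213  0.023]
scraper_tip 0.97 [358. 215.] [0.436 0.133 0.011]
scraper_tip 0.55 [194. 207.] [ 0.559 -0.381  0.011]
scraper_tip 0.21 [241. 171.] [ 0.373 -0.296  0.011]
case_n
[... 365 characters left out ...]
0.65 [373. 187.] [ 0.55  -0.182  0.028]
spindle_tip 0.94 [376. 184.] [ 0.552 -0.179  0.115]
red_cutter_mid 0.86 [400. 233.] [ 0.367 -0.292  0.012]
red_cutter_mid 0.83 [411. 277.] [ 0.191 -0.328  0.012]
red_cutter_mid 0.56 [355. 243.] [ 0.326 -0.107  0.012]
blue_cutter_mid 0.87 [421. 181.] [ 0.576 -0.381  0.008]
clamp_ring_mid 0.46 [229. 207.] [0.474 0.399 0.005]
cap_mid 0.45 [255. 232.] [0.374 0.291 0.023]
scraper_handle 0.78 [331. 221.] [ 0.416 -0.012  0.011]
scraper_tip 0.97 [296. 222.] [0.413 0.128 0.011]
case_notch 0.73 [284. 189.] [0.543 0.172 0.039]
lid_hinge 0.84 [280. 162.] [0.652 0.189 0.046]
lid_hinge 0.46 [231. 209.] [0.465 0.38  0.046]
lid_lip 0.95 [285. 193.] [0.526 0.169 0.046]
```

View pics/scene0.png

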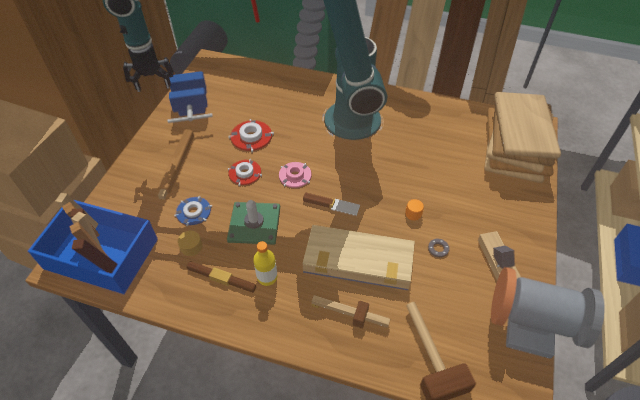

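View pics/top0.png

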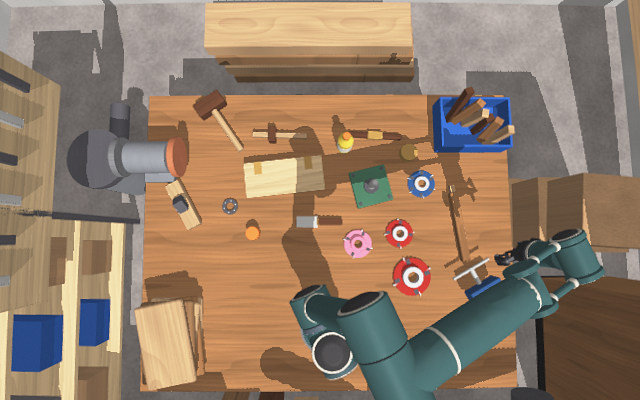

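```bash
cat >> h.py <<'E'
def circ(P):
    A=np.c_[2*P[:,:2],np.ones(len(P))];s=np.linalg.lstsq(A,(P[:,:2]**2).sum(1),rcond=None)[0];return s[:2],np.sqrt(s[2]+s[:2]@s[:2])
def find(names,cams=('scene','top'),ZT={}):
    ztop=dict(red_cutter_mid=.024,blue_cutter_mid=.016,clamp_ring_mid=.010,cap_mid=.046,scraper_handle=.022,case_lid=.0535,spindle_tip=.115);ztop.update(ZT)
    for n in cams:
        c=cam(n)
        for t in names:
            for d in spotter.masks_of(c,t)[:3]:
                if d['p']<.3: continue
                m=d['mask'].astype(bool);P=cloud(c,m)
                if len(P)<8: continue
                Q=P[abs(P[:,2]-ztop[t])<.005]
                v,u=np.nonzero(m);
                if len(Q)<5: print(n,t,'p',round(d['p'],2),'few',len(Q),np.round(np.median(P,0),3));continue
                r=cv2.minAreaRect(Q[:,:2].astype(np.float32))
                print(n,t,'p',round(d['p'],2),np.round(d['location']),'n',len(Q),'z',np.round(np.median(Q[:,2]),4),'mean',np.round(Q[:,:2].mean(0),4),'rect',np.round(r[0],4),np.round(r[1],3),round(r[2],1))
E
python3 - <<'E'
from h import *
find(['red_cutter_mid','blue_cutter_mid','clamp_ring_mid','cap_mid','scraper_handle','case_lid'])
for n in('scene','top'):
    c=cam(n);P=cloud(c)
    r=np.hypot(P[:,0]-.555,P[:,1]+.18)
    for a,b in((.06,.125),(.09,.106)):
        Q=P[(r<.05)&(P[:,2]>a)&(P[:,2]<b)];print(n,len(Q),Q.mean(0).round(4),np.ptp(Q,axis=0).round(3),circ(Q))
    Q=P[(r<.13)&(abs(P[:,2]-.018)<.004)];Q=Q[np.hypot(Q[:,0]-.555,Q[:,1]+.18)<.11];h=cv2.minAreaRect(Q[:,:2].astype(np.float32));print('base',h)
E
```

```text
scene red_cutter_mid p 0.84 [297. 176.] n 139 z 0.0241 mean [ 0.3285 -0.1148] rect [ 0.3288 -0.1155] [0.061 0.06 ] 53.1
scene red_cutter_mid p 0.67 [244. 171.] n 130 z 0.0243 mean [ 0.3681 -0.2853] rect [ 0.3684 -0.2854] [0.061 0.056] 0.7
scene red_cutter_mid p 0.65 [247. 136.] n 100 z 0.0241 mean [ 0.2022 -0.3275] rect [ 0.1904 -0.3355] [0.114 0.129] 40.8
scene blue_cutter_mid p 0.7 [194. 209.] n 206 z 0.0147 mean [ 0.5722 -0.3808] rect [ 0.5699 -0.3771] [0.1   0.102] 1.7
scene blue_cutter_mid p 0.42 few 0 [0.599 0.177 0.054]
scene cap_mid p 0.78 [414. 210.] n 168 z 0.0458 mean [0.3747 0.3   ] rect [0.3736 0.2998] [0.051 0.049] 36.6
scene cap_mid p 0.46 [264. 266.] n 38 z 0.0471 mean [ 0.7439 -0.0538] rect [ 0.7415 -0.0592] [0.028 0.06 ] 26.3
scene cap_mid p 0.38 [361. 254.] n 709 z 0.0497 mean [0.6002 0.1867] rect [0.595  0.1755] [0.145 0.31 ] 5.8
scene scraper_handle p 0.64 [331. 202.] n 226 z 0.0211 mean [0.4185 0.0051] rect [0.4204 0.0346] [0.041 0.181] 0.9
scene scraper_handle p 0.32 [355. 311.] n 147 z 0.0228 mean [0.78   0.1953] rect [0.7783 0.1961] [0.218 0.042] 86.1
scene c
[... 1192 characters left out ...]
-0.1693  0.0949] [0.028 0.029 0.058] (array([ 0.56278508, -0.17139442]), np.float64(0.010819372616233955))
scene 41 [ 0.5674 -0.1687  0.0995] [0.028 0.029 0.014] (array([ 0.5612378 , -0.17257601]), np.float64(0.012840645755900574))
base ((0.5597559809684753, -0.17371800541877747), (0.15353572368621826, 0.15072765946388245), 14.4599027633667)
top 65 [ 0.5551 -0.1732  0.1015] [0.031 0.03  0.056] (array([ 0.55657632, -0.17455969]), np.float64(0.0116332481556106))
top 15 [ 0.5533 -0.1751  0.1003] [0.031 0.029 0.014] (array([ 0.55734578, -0.17550025]), np.float64(0.014159869939841429))
base ((0.5566777586936951, -0.1735391467809677), (0.14951792359352112, 0.14631065726280212), 14.184618949890137)
```

Request:
{"name": "jog_arm", "arguments": {
  "increments": [
    [0, 0, 0, 0, -0.185, 0, 0.6],
    [0, 0, 0, 0, -0.185, 0, 0.6],
    [0, 0, 0, 0, -0.185, 0, 0.6],
    [0, 0, 0, 0, -0.185, 0, 0.6],
    [0, 0, 0, 0, -0.185, 0, 0.6],
    [0, 0, 0, 0, -0.185, 0, 0.6],
    [0, 0, 0, 0, 0, 0, 0.6]
  ]
}}

```text
time: 2.88
tool_pos: [0.3038, -0.6028, 0.2453]
tcp_rot: [-1.571, -0.018, 0.018]
wrist_force: [-0.3, -0.1, 0.4]
width: 0.604
```

Request:
{"name": "jog_arm", "arguments": {
  "increments": [
    [0.02, 0, 0.055, 0, 0, 0, 0.6],
    [0.015, 0, 0.06, 0, 0, 0, 0.6],
    [0.01, 0, 0.06, 0, 0, 0, 0.6],
    [0.01, 0, 0.06, 0, 0, 0, 0.6],
    [0.01, 0, 0.06, 0, 0, 0, 0.6],
    [0.01, 0, 0.06, 0, 0, 0, 0.6],
    [0.01, 0.02, 0.06, 0, 0, 0, 0.6],
    [0.01, 0.02, 0.06, 0, 0, 0, 0.6],
    [0.01, 0.02, 0.06, 0, 0, 0, 0.6],
    [0.01, 0.02, 0.06, 0, 0, 0, 0.6]
  ]
}}

```text
time: 4.12
tool_pos: [0.421, -0.0073, 0.1702]
tcp_rot: [-1.576, 0.008, -0.033]
wrist_force: [0.8, 0.2, -0.2]
width: 0.602
```

```bash
python3 -c "
from h import *
st()"
```

```text
t 4.12 pos [ 0.421  -0.0073  0.1702] F [ 0.8  0.2 -0.2] w 0.602 q [-0.07 -0.18  2.21 -0.01  1.1  -0.04]
[[ 1.     0.016  0.027]
 [-0.027 -0.006  1.   ]
 [ 0.016 -1.    -0.006]]
```

Request:
{"name": "jog_arm", "arguments": {
  "increments": [
    [-0.005, 0.04, 0.028, 0, -0.025, 0.015, 0.55],
    [0, 0.04, 0, 0, 0, 0, 0.55],
    [0, 0.04, 0, 0, 0, 0, 0.55],
    [0, 0.0, 0, 0, 0, 0, 0.55],
    [0, 0.0, 0, 0, 0, 0, 0.55]
  ]
}}

```text
time: 4.75
tool_pos: [0.4194, 0.0259, 0.0492]
tcp_rot: [-1.576, 0.002, -0.011]
wrist_force: [0.6, 0.1, 0.2]
width: 0.55
```

```bash
python3 -c "
from h import *
st()
c=cam('scene');i=c['img'][130:270,280:440];cv2.imwrite('pics/a.png',cv2.resize(i,None,fx=4,fy=4))"
```

```text
t 4.75 pos [0.4194 0.0259 0.0492] F [0.6 0.1 0.2] w 0.55 q [ 0.01 -0.    2.31 -0.01  0.83  0.02]
[[ 1.     0.005  0.008]
 [-0.008 -0.005  1.   ]
 [ 0.006 -1.    -0.005]]
```

View pics/a.png

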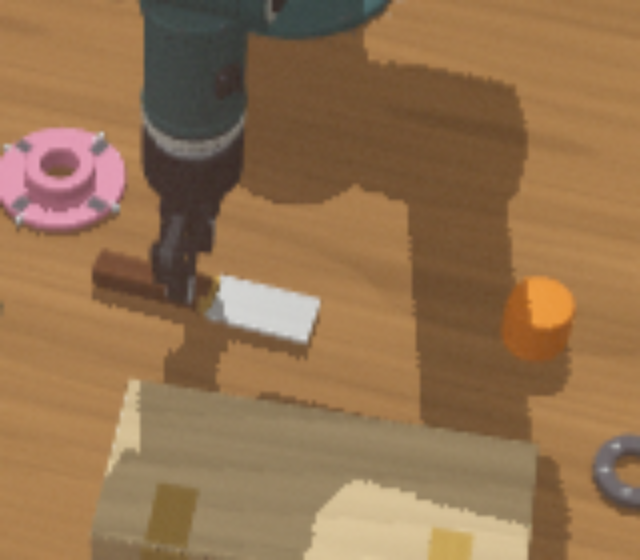

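Request:
{"name": "jog_arm", "arguments": {
  "increments": [
    [-0.002, 0.01, 0, 0, 0, 0, 0.55],
    [0, 0.01, 0, 0, 0, 0, 0.55],
    [0, 0.005, 0, 0, 0, 0, 0.55],
    [0, 0, 0, 0, 0, 0, 0.55]
  ]
}}

```text
time: 5.3
tool_pos: [0.4204, 0.0251, 0.026]
tcp_rot: [-1.576, -0.001, -0.018]
wrist_force: [0.0, -1.1, 0.3]
width: 0.549
```

Request:
{"name": "jog_arm", "arguments": {
  "increments": [
    [0, 0.003, 0, 0, 0, 0, 0.55],
    [0, 0, 0, 0, 0, 0, 0.55]
  ]
}}

```text
time: 5.55
tool_pos: [0.4206, 0.0251, 0.0229]
tcp_rot: [-1.576, -0.001, -0.018]
wrist_force: [0.6, -0.1, -0.1]
width: 0.556
```

Request:
{"name": "jog_arm", "arguments": {
  "increments": [
    [0, 0.003, 0, 0, 0, 0, 0.55],
    [0, 0, 0, 0, 0, 0, 0.55]
  ]
}}

```text
time: 5.8
tool_pos: [0.4208, 0.0251, 0.0198]
tcp_rot: [-1.576, -0.002, -0.019]
wrist_force: [-0.8, -0.1, 0.4]
width: 0.546
```

Request:
{"name": "jog_arm", "arguments": {
  "increments": [
    [-0.003, 0, 0, 0, 0, 0, 0.3],
    [0, 0, 0, 0, 0, 0, 0.2],
    [0, 0, 0, 0, 0, 0, 0.1],
    [0, 0, 0, 0, 0, 0, 0],
    [0, 0, 0, 0, 0, 0, 0],
    [0, 0, 0, 0, 0, 0, 0],
    [0, 0, 0, 0, 0, 0, 0]
  ],
  "force": 115
}}

```text
time: 6.68
tool_pos: [0.4179, 0.0252, 0.0203]
tcp_rot: [-1.576, -0.002, -0.019]
wrist_force: [-0.0, 0.3, 0.7]
width: 0.276
```

Request:
{"name": "jog_arm", "arguments": {
  "increments": [
    [0, -0.02, 0, 0, 0, 0, 0],
    [0, -0.04, 0, 0, 0, 0, 0],
    [0, -0.03, 0, 0, 0, 0, 0],
    [0, 0, 0, 0, 0, 0, 0],
    [0, 0, 0, 0, 0, 0, 0]
  ]
}}

```text
time: 7.3
tool_pos: [0.4135, 0.0257, 0.1092]
tcp_rot: [-1.576, 0.003, -0.014]
wrist_force: [-0.4, -0.8, -1.7]
width: 0.272
```

Request:
{"name": "jog_arm", "arguments": {
  "increments": [
    [0, -0.02, 0, 0, 0.184, 0, 0],
    [0, -0.02, 0, 0, 0.184, 0, 0],
    [0, 0, 0, 0, 0.184, 0, 0],
    [0, 0, 0, 0, 0.184, 0, 0],
    [0, 0, 0, 0, 0.184, 0, 0],
    [0, 0, 0, 0, 0.184, 0, 0],
    [0, 0, 0, 0, 0.184, 0, 0],
    [0, 0, 0, 0, 0.184, 0, 0],
    [0, 0, 0, 0, 0, 0, 0]
  ]
}}

```text
time: 8.43
tool_pos: [0.4017, 0.0256, 0.1324]
tcp_rot: [-1.257, 1.181, -1.157]
wrist_force: [-0.4, 0.6, -2.0]
width: 0.272
```

Request:
{"name": "jog_arm", "arguments": {
  "increments": [
    [-0.03, 0, 0, 0, 0, 0, 0],
    [-0.05, 0, 0, 0, 0, 0, 0],
    [-0.05, 0, 0, 0, 0, 0, 0],
    [0, 0, 0, 0, 0, 0, 0],
    [0, 0, 0, 0, 0, 0, 0]
  ]
}}

```text
time: 9.05
tool_pos: [0.3908, 0.1575, 0.1267]
tcp_rot: [-1.272, 1.173, -1.144]
wrist_force: [-0.4, -0.1, -1.8]
width: 0.274
```

```bash
python3 -c "
from h import *
st()
c=cam('top')
for t in ('scraper_tip','case_notch','lid_lip','scraper_handle'):
  for d in spotter.spot_point(c,t)[:2]: print(t,d['p'],d['location'],at_z(c,d['location'],.14 if 'scr' in t else .042))
P=cloud(c)
s=readout.read_state();tp=np.array(s['tool_pos'])
Q=P[(np.linalg.norm(P[:,:2]-tp[:2],axis=1)<.16)&(P[:,0]>tp[0]+.06)&(P[:,2]>.1)&(P[:,2]<.16)]
print(len(Q),Q.max(0),Q.min(0),np.median(Q,0));print(cv2.minAreaRect(Q[:,:2].astype(np.float32)))
find(['case_lid'])
"
```

```text
t 9.05 pos [0.3908 0.1575 0.1267] F [-0.4 -0.1 -1.8] w 0.274 q [ 0.32 -0.09  2.22  0.    1.04  1.82]
[[ 0.075 -0.031  0.997]
 [-0.997 -0.008  0.075]
 [ 0.006 -0.999 -0.031]]
scraper_tip 0.64 [287.1, 200.2] [[0.4895165  0.15286932 0.14      ]]
case_notch 0.67 [283.7, 193.9] [[0.5238253  0.17467679 0.042     ]]
case_notch 0.3 [376.2, 135.7] [[ 0.75746322 -0.19683543  0.042     ]]
lid_lip 0.75 [284.8, 190.7] [[0.53653923 0.17035196 0.042     ]]
scraper_handle 0.68 [289.0, 235.9] [[0.35862592 0.14582412 0.14      ]]
27 [0.49280349 0.18174277 0.12131752] [0.47764196 0.14009511 0.1101642 ] [0.48861343 0.17015156 0.11545793]
((0.4870348274707794, 0.1611575335264206), (0.0115926843136549, 0.04328316077589989), 10.391767501831055)
scene case_lid p 0.97 [360. 254.] n 3993 z 0.0534 mean [0.5984 0.1776] rect [0.596  0.1751] [0.142 0.311] 5.6
top case_lid p 0.84 [285. 177.] n 2430 z 0.053 mean [0.5928 0.1721] rect [0.5931 0.1729] [0.139 0.31 ] 5.9
```

Request:
{"name": "jog_arm", "arguments": {
  "increments": [
    [0, 0, 0, 0.031, -0.026, 0, 0],
    [0, 0.03, 0, 0, 0, 0, 0],
    [0, 0.03, 0, 0, 0, 0, 0],
    [0, 0.015, 0, 0, 0, 0, 0],
    [0, 0, 0, 0, 0, 0, 0],
    [0, 0, 0, 0, 0, 0, 0]
  ]
}}

```text
time: 10.25
tool_pos: [0.3932, 0.157, 0.0529]
tcp_rot: [-1.249, 1.124, -1.141]
wrist_force: [-0.4, -0.6, -1.5]
width: 0.272
```

```bash
python3 -c "
from h import *
s,Rm=st()
c=cam('scene');i=c['img'][150:290,290:450];cv2.imwrite('pics/b.png',cv2.resize(i,None,fx=4,fy=4,interpolation=cv2.INTER_CUBIC))
for n in('scene','top'):
  c=cam(n);P=(cloud(c)-s['tool_pos'])@Rm
  Q=P[(P[:,2]>.055)&(P[:,2]<.115)&(abs(P[:,0])<.03)&(P[:,1]<.02)&(P[:,1]>-.01)]
  print(n,len(Q),Q.max(0),Q.min(0),np.median(Q,0))
"
```

```text
t 10.25 pos [0.3932 0.157  0.0529] F [-0.4 -0.6 -1.5] w 0.272 q [ 0.33 -0.01  2.3  -0.01  0.83  1.8 ]
[[ 0.102  0.012  0.995]
 [-0.995 -0.002  0.102]
 [ 0.003 -1.     0.012]]
scene 195 [0.02365983 0.01549404 0.10596813] [-2.11010046e-02 -1.95756960e-05  5.50047912e-02] [0.00136673 0.00686818 0.08004721]
top 91 [0.02539745 0.01492966 0.1027829 ] [-0.0195654   0.00128011  0.067548  ] [0.00073917 0.00718195 0.08796757]
```

View pics/b.png

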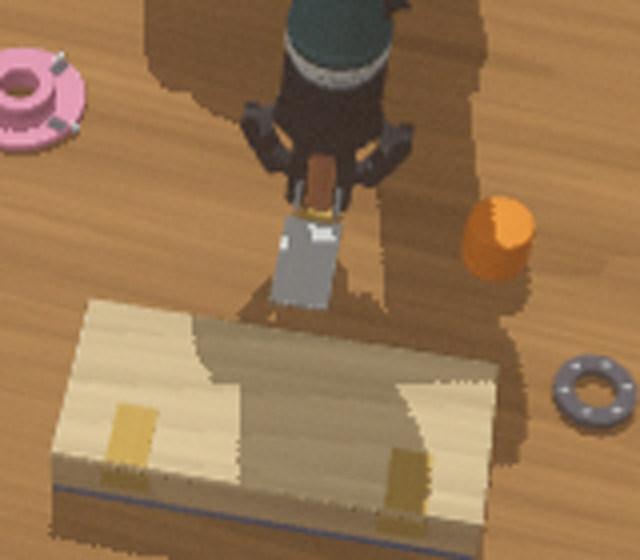

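Request:
{"name": "jog_arm", "arguments": {
  "increments": [
    [0, 0.0055, 0, -0.01, 0, 0, 0],
    [0, 0, 0, 0, 0, 0, 0],
    [0, 0, 0, 0, 0, 0, 0]
  ]
}}

```text
time: 10.78
tool_pos: [0.3948, 0.1575, 0.0485]
tcp_rot: [-1.254, 1.129, -1.138]
wrist_force: [-0.4, 0.1, -1.6]
width: 0.265
```

Request:
{"name": "jog_arm", "arguments": {
  "increments": [
    [0, 0, 0.01, 0, 0, 0, 0],
    [0, 0, 0.01, 0, 0, 0, 0],
    [0, 0, 0.01, 0, 0, 0, 0],
    [0, 0, 0, 0, 0, 0, 0]
  ]
}}

```text
time: 11.28
tool_pos: [0.428, 0.161, 0.049]
tcp_rot: [-1.253, 1.128, -1.138]
wrist_force: [0.0, -0.4, -0.6]
width: 0.275
```

```bash
python3 -c "
from h import *
st()"
```

```text
t 11.28 pos [0.428 0.161 0.049] F [ 0.  -0.4 -0.6] w 0.275 q [ 0.31  0.07  2.24 -0.    0.83  1.78]
[[ 0.102  0.006  0.995]
 [-0.995 -0.002  0.102]
 [ 0.002 -1.     0.006]]
```

Request:
{"name": "jog_arm", "arguments": {
  "increments": [
    [0, 0.0015, 0.006, 0, 0, 0, 0],
    [0, 0, 0.008, 0, 0, 0, 0],
    [0, 0, 0.008, 0, 0, 0, 0],
    [0, 0, 0, 0, 0, 0, 0]
  ]
}}

```text
time: 11.78
tool_pos: [0.4512, 0.1633, 0.0473]
tcp_rot: [-1.253, 1.129, -1.138]
wrist_force: [0.1, -0.2, -1.5]
width: 0.272
```

Request:
{"name": "jog_arm", "arguments": {
  "increments": [
    [0, -0.008, 0, 0, 0, 0, 0],
    [0, -0.008, 0, 0, 0, 0, 0],
    [0, -0.008, 0, 0, 0, 0, 0],
    [0, -0.008, 0, 0, 0, 0, 0],
    [0, 0, 0, 0, 0, 0, 0]
  ]
}}

```text
time: 12.4
tool_pos: [0.4487, 0.1627, 0.0804]
tcp_rot: [-1.257, 1.131, -1.137]
wrist_force: [0.4, 0.5, -3.8]
width: 0.272
```

```bash
python3 -c "
from h import *
st()
c=cam('scene');i=c['img'][150:290,290:450];cv2.imwrite('pics/c.png',cv2.resize(i,None,fx=4,fy=4,interpolation=cv2.INTER_CUBIC))
"
```

```text
t 12.4 pos [0.4487 0.1627 0.0804] F [ 0.4  0.5 -3.8] w 0.272 q [ 0.3   0.06  2.17 -0.    0.91  1.77]
[[ 0.102  0.001  0.995]
 [-0.995 -0.003  0.102]
 [ 0.003 -1.     0.001]]
```

View pics/c.png

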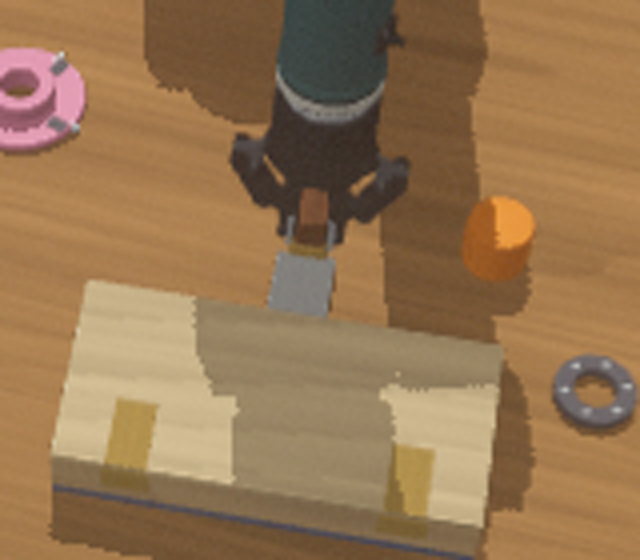

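Request:
{"name": "jog_arm", "arguments": {
  "increments": [
    [0, -0.014, 0.008, 0, 0, 0, 0],
    [0, -0.014, 0.009, 0, 0, 0, 0],
    [0, -0.012, 0.008, 0, 0, 0, 0],
    [0, -0.011, 0.009, 0, 0, 0, 0],
    [0, 0, 0, 0, 0, 0, 0],
    [0, 0, 0, 0, 0, 0, 0]
  ]
}}

```text
time: 13.2
tool_pos: [0.484, 0.1663, 0.1346]
tcp_rot: [-1.26, 1.133, -1.136]
wrist_force: [-3.5, -0.5, -2.4]
width: 0.27
```

```bash
python3 -c "
from h import *
s,Rm=st()
for n in('scene','top'):
  c=cam(n);P=cloud(c);e=np.array([.995,.101]);d=P[:,:2]-[.663,.181];S=d@e;T=d@[-.101,.995]
  m=(T>.05)&(T<.14)&(S>-.15)&(S<.05)&(P[:,2]>.07)&(P[:,2]<.3)
  print(n,m.sum()); 
  if m.sum()>9: f=np.polyfit(S[m],P[m,2],1);print('angle',np.degrees(np.arctan(-f[0])),S[m].min(),P[m,2].max())
  Q=(P-s['tool_pos'])@Rm;Q=Q[(Q[:,2]>.045)&(Q[:,2]<.08)&(abs(Q[:,0])<.015)&(Q[:,1]<.04)&(Q[:,1]>-.01)];print('blade',np.polyfit(Q[:,2],Q[:,1],1))
"
```

```text
t 13.2 pos [0.484  0.1663 0.1346] F [-3.5 -0.5 -2.4] w 0.27 q [ 0.28  0.06  2.06 -0.    1.03  1.76]
[[ 0.102 -0.002  0.995]
 [-0.995 -0.004  0.102]
 [ 0.004 -1.    -0.002]]
scene 1304
angle 45.65924347459055 -0.09740975881175121 0.1587390290790327
blade [-0.02538794  0.00893724]
top 389
angle 46.22308345113625 -0.09424097015993224 0.15338938101766497Traceback (most recent call last):
  File "<string>", line 9, in <module>
    Q=(P-s['tool_pos'])@Rm;Q=Q[(Q[:,2]>.045)&(Q[:,2]<.08)&(abs(Q[:,0])<.015)&(Q[:,1]<.04)&(Q[:,1]>-.01)];print('blade',np.polyfit(Q[:,2],Q[:,1],1))
                                                                                                                       ~~~~~~~~~~^^^^^^^^^^^^^^^^^
    raise TypeError("expected non-empty vector for x")
TypeError: expected non-empty vector for x
```

Request:
{"name": "jog_arm", "arguments": {
  "increments": [
    [0, -0.009, 0.011, 0, 0, 0, 0],
    [0, -0.009, 0.012, 0, 0, 0, 0],
    [0, -0.006, 0.013, 0, 0, 0, 0],
    [0, -0.005, 0.014, 0, 0, 0, 0],
    [0, -0.002, 0.009, 0, 0, 0, 0],
    [0, -0.001, 0.009, 0, 0, 0, 0],
    [0, 0, 0.006, 0, 0, 0, 0],
    [0, 0, 0, 0, 0, 0, 0],
    [0, 0, 0, 0, 0, 0, 0]
  ]
}}

```text
time: 14.42
tool_pos: [0.5634, 0.1746, 0.1676]
tcp_rot: [-1.26, 1.133, -1.136]
wrist_force: [-1.5, -0.1, -1.2]
width: 0.271
```

```bash
cat > lid.py <<'E'
from h import *
s,Rm=st()
for n in('scene','top'):
  c=cam(n);P=cloud(c);e=np.array([.995,.101]);d=P[:,:2]-[.663,.181];S=d@e;T=d@[-.101,.995]
  m=(T>.05)&(T<.14)&(S>-.15)&(S<.05)&(P[:,2]>.07)&(P[:,2]<.3)
  print(n,m.sum(),np.round([S[m].min(),S[m].max(),P[m,2].min(),P[m,2].max()],3))
  if m.sum()>9: 
    X=np.c_[S[m],P[m,2]];v=np.linalg.svd(X-X.mean(0))[2][0];v=v*np.sign(v[1]);print('angle',np.degrees(np.arctan2(v[1],-v[0])),X.mean(0))
E
python3 lid.py
```

```text
t 14.43 pos [0.5634 0.1746 0.1676] F [-1.5 -0.1 -1.2] w 0.271 q [ 0.26  0.17  1.87 -0.    1.11  1.73]
[[ 0.102 -0.001  0.995]
 [-0.995 -0.004  0.102]
 [ 0.004 -1.    -0.001]]
scene 889 [-0.111  0.016  0.07   0.263]
angle 60.578424066824944 [0.00047125 0.14506088]
top 31 [-0.113  0.011  0.143  0.259]
angle 32.867050232199 [-0.06834777  0.22162677]
```

Request:
{"name": "jog_arm", "arguments": {
  "increments": [
    [0, 0, 0.004, 0, 0, 0, 0],
    [0, 0, 0.003, 0, 0, 0, 0],
    [0, 0, 0, 0, 0, 0, 0]
  ]
}}

```text
time: 14.9
tool_pos: [0.5685, 0.1751, 0.1673]
tcp_rot: [-1.263, 1.135, -1.134]
wrist_force: [-2.3, -0.5, -0.6]
width: 0.272
```

Request:
{"name": "jog_arm", "arguments": {
  "increments": [
    [0, 0, 0.003, 0, 0, 0, 0],
    [0, 0, 0.0, 0, 0, 0, 0]
  ]
}}

```text
time: 15.15
tool_pos: [0.5684, 0.175, 0.1666]
tcp_rot: [-1.269, 1.14, -1.131]
wrist_force: [-1.4, -0.1, -0.4]
width: 0.268
```

```bash
sed -i 's/(S>-.15)/(S>-.03)/;s/P\[:,2\]<.3/P[:,2]<.2/' lid.py; python3 lid.py
```

```text
t 15.15 pos [0.5684 0.175  0.1666] F [-1.4 -0.1 -0.4] w 0.268 q [ 0.26  0.18  1.85 -0.    1.12  1.73]
[[ 0.103 -0.012  0.995]
 [-0.995 -0.006  0.102]
 [ 0.005 -1.    -0.013]]
scene 742 [0.007 0.022 0.07  0.188]
angle 93.46542477000578 [0.01484958 0.13417366]
top 10 [0.009 0.016 0.164 0.183]
angle 106.89404147288987 [0.0121145  0.17835677]
```

Request:
{"name": "jog_arm", "arguments": {
  "increments": [
    [0, 0, -0.04, 0.01, 0, 0, 0],
    [0, 0, -0.05, 0, 0, 0, 0],
    [0, 0, -0.03, 0, -0.1, 0, 0],
    [0, 0, 0, 0, -0.184, 0, 0],
    [0, 0, 0, 0, -0.184, 0, 0],
    [0, 0, 0, 0, -0.184, 0, 0],
    [0, 0, 0, 0, -0.184, 0, 0],
    [0, 0, 0, 0, -0.184, 0, 0],
    [0, 0, 0, 0, -0.184, 0, 0],
    [0, 0, 0, 0, -0.184, 0, 0]
  ]
}}

```text
time: 16.5
tool_pos: [0.4601, 0.1655, 0.174]
tcp_rot: [-1.565, 0.015, -0.067]
wrist_force: [0.1, -0.7, -1.8]
width: 0.271
```

Request:
{"name": "jog_arm", "arguments": {
  "increments": [
    [0, 0, 0, 0, -0.08, 0, 0],
    [0, 0.02, -0.04, 0, 0, 0, 0],
    [0, 0.02, -0.04, 0, 0, 0, 0],
    [0, 0.02, -0.04, 0, 0, 0, 0],
    [0, 0, 0, 0, 0, 0, 0],
    [0, 0, 0, 0, 0, 0, 0]
  ]
}}

```text
time: 17.25
tool_pos: [0.4772, 0.0447, 0.1182]
tcp_rot: [-1.563, -0.071, -0.019]
wrist_force: [0.2, -0.1, -1.1]
width: 0.275
```

```bash
python3 -c "
from h import *
s,Rm=st()
for n in('scene','top'):
  c=cam(n)
  for t in('collar1_mid','collar2_mid','collar3_mid'):
    for d in spotter.spot_point(c,t)[:3]: print(n,t,round(d['p'],2),np.round(d['location']),np.round(at_z(c,d['location'],.012)[0],3))
  a=c['img'][130:300,270:450] if n=='scene' else c['img'][140:230,220:350]
  a=cv2.resize(a,(400,400*a.shape[0]//a.shape[1]),interpolation=cv2.INTER_CUBIC);b=a if n=='scene' else [b,a]
h=max(x.shape[0] for x in b);cv2.imwrite('pics/d.png',np.hstack([cv2.copyMakeBorder(x,0,h-x.shape[0],0,0,0) for x in b]))
"
```

```text
t 17.25 pos [0.4772 0.0447 0.1182] F [ 0.2 -0.1 -1.1] w 0.275 q [ 0.04 -0.03  2.18  0.01  0.93  0.  ]
[[ 0.998  0.057 -0.033]
 [ 0.033  0.008  0.999]
 [ 0.058 -0.998  0.006]]
scene collar1_mid 0.35 [360. 257.] [0.586 0.179 0.012]
scene collar2_mid 0.57 [361. 208.] [0.406 0.135 0.012]
scene collar2_mid 0.54 [315. 194.] [ 0.395 -0.022  0.012]
scene collar2_mid 0.48 [436. 245.] [0.479 0.39  0.012]
top collar1_mid 0.5 [286. 179.] [0.586 0.17  0.012]
top collar1_mid 0.19 [308. 174.] [0.608 0.079 0.012]
top collar2_mid 0.62 [309. 175.] [0.605 0.075 0.012]
top collar3_mid 0.64 [262. 181.] [0.582 0.267 0.012]
top collar3_mid 0.63 [421. 182.] [ 0.572 -0.381  0.012]
```

View pics/d.png

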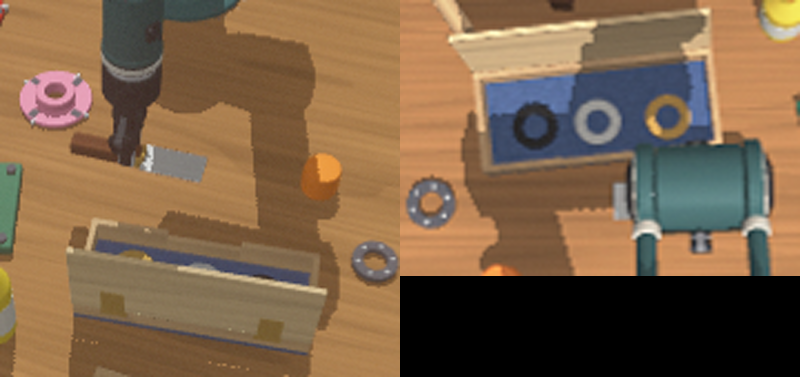

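Request:
{"name": "jog_arm", "arguments": {
  "increments": [
    [-0.03, 0, -0.02, 0, 0.033, 0.058, 0],
    [-0.03, 0.02, 0, 0, 0, 0, 0],
    [0, 0.03, 0, 0, 0, 0, 0],
    [0, 0.025, 0, 0, 0, 0, 0],
    [0, 0, 0, 0, 0, 0, 0],
    [0, 0, 0, 0, 0, 0, 0]
  ]
}}

```text
time: 18.4
tool_pos: [0.4178, 0.0254, 0.0419]
tcp_rot: [-1.564, -0.005, 0.002]
wrist_force: [1.0, -0.0, -1.3]
width: 0.273
```

```bash
python3 -c "
from h import *
s,Rm=st()"
```

```text
t 18.4 pos [0.4178 0.0254 0.0419] F [ 1.  -0.  -1.3] w 0.273 q [-0.    0.01  2.31  0.01  0.82 -0.01]
[[ 1.     0.002 -0.005]
 [ 0.005  0.007  1.   ]
 [ 0.002 -1.     0.007]]
```

Request:
{"name": "jog_arm", "arguments": {
  "increments": [
    [0, 0.008, 0, -0.006, 0, 0, 0],
    [0, 0.007, 0, 0, 0, 0, 0],
    [0, 0.004, 0, 0, 0, 0, 0],
    [0, 0.002, 0, 0, 0, 0, 0],
    [0, 0, 0, 0, 0, 0, 0]
  ]
}}

```text
time: 19.02
tool_pos: [0.4205, 0.0257, 0.0219]
tcp_rot: [-1.571, -0.01, -0.002]
wrist_force: [0.3, 0.7, -1.8]
width: 0.274
```

Request:
{"name": "jog_arm", "arguments": {
  "increments": [
    [0, 0, 0, 0, 0, 0, 0.3],
    [0, 0, 0, 0, 0, 0, 0.4],
    [0, 0, 0, 0, 0, 0, 0.5],
    [0, -0.01, 0, 0, 0, 0, 0.5],
    [0, -0.04, 0, 0, 0, 0, 0.8],
    [0, -0.05, 0, 0, 0, 0, 0.8],
    [0, -0.05, 0, 0, 0, 0, 0.9],
    [0, 0, 0, 0, 0, 0, 0.9]
  ]
}}

```text
time: 20.02
tool_pos: [0.4203, 0.0256, 0.1801]
tcp_rot: [-1.571, -0.012, -0.004]
wrist_force: [0.7, -0.2, -1.0]
width: 0.9
```

Request:
{"name": "jog_arm", "arguments": {
  "increments": [
    [-0.003, 0, -0.04, 0, 0, 0, 0.9],
    [-0.006, 0, -0.05, 0, 0, 0, 0.9],
    [-0.008, 0, -0.055, 0, 0, 0, 0.9],
    [-0.008, 0, -0.055, 0, 0, 0, 0.9],
    [-0.008, 0.02, -0.055, 0, 0, 0, 0.9],
    [-0.01, 0.02, -0.045, 0, 0, 0, 0.9],
    [-0.007, 0.02, -0.01, 0, 0, 0, 0.9],
    [0, 0, 0, 0, 0, 0, 0.9],
    [0, 0, 0, 0, 0, 0, 0.9]
  ]
}}

```text
time: 21.15
tool_pos: [0.3702, -0.2922, 0.1167]
tcp_rot: [-1.568, -0.016, -0.004]
wrist_force: [0.7, 0.5, 0.9]
width: 0.903
```

```bash
python3 -c "
from h import *
s,Rm=st()
find(['red_cutter_mid','scraper_handle'])"
```

```text
t 21.15 pos [ 0.3702 -0.2922  0.1167] F [0.7 0.5 0.9] w 0.903 q [-0.73 -0.01  2.16  0.01  0.98 -0.74]
[[ 1.     0.012 -0.008]
 [ 0.008  0.002  1.   ]
 [ 0.012 -1.     0.002]]
scene red_cutter_mid p 0.92 [296. 175.] n 135 z 0.0244 mean [ 0.3277 -0.1157] rect [ 0.3281 -0.1161] [0.057 0.061] 71.8
scene red_cutter_mid p 0.63 [255. 134.] n 67 z 0.0244 mean [ 0.199  -0.3173] rect [ 0.1964 -0.3162] [0.082 0.099] 19.9
scene red_cutter_mid p 0.6 [242. 172.] n 125 z 0.0241 mean [ 0.3683 -0.286 ] rect [ 0.369  -0.2859] [0.063 0.058] 25.7
scene scraper_handle p 0.81 [334. 205.] n 210 z 0.0215 mean [0.4229 0.0061] rect [0.4259 0.0371] [0.178 0.039] 88.4
scene scraper_handle p 0.3 few 1 [0.677 0.186 0.126]
top red_cutter_mid p 0.79 [394. 233.] n 89 z 0.0239 mean [ 0.3667 -0.2785] rect [ 0.3659 -0.2794] [0.057 0.049] 3.8
top red_cutter_mid p 0.64 few 0 [ 0.242 -0.371  0.011]
top red_cutter_mid p 0.6 [358. 244.] n 117 z 0.024 mean [ 0.3249 -0.1188] rect [ 0.3243 -0.1186] [0.056 0.055] 89.3
top scraper_handle p 0.84 [315. 221.] n 132 z 0.0216 mean [0.42   0.0035] rect [0.4194 0.0319] [0.176 0.039] 86.3
```

Request:
{"name": "jog_arm", "arguments": {
  "increments": [
    [-0.003, 0.03, 0.008, 0, 0, 0.012, 0.9],
    [0, 0.04, 0, 0, 0, 0, 0.9],
    [0, 0.015, 0, 0, 0, 0, 0.9],
    [0, 0, 0, 0, 0, 0, 0.9],
    [0, 0, 0, 0, 0, 0, 0.9]
  ]
}}

```text
time: 22.08
tool_pos: [0.3725, -0.2857, 0.035]
tcp_rot: [-1.576, -0.016, 0.003]
wrist_force: [-0.8, 0.9, -0.1]
width: 0.902
```

```bash
python3 -c "
from h import *
s,Rm=st()"
```

```text
t 22.07 pos [ 0.3725 -0.2857  0.035 ] F [-0.8  0.9 -0.1] w 0.902 q [-0.71  0.11  2.22  0.    0.8  -0.72]
[[ 1.     0.008 -0.012]
 [ 0.012 -0.005  1.   ]
 [ 0.008 -1.    -0.005]]
```

Request:
{"name": "jog_arm", "arguments": {
  "increments": [
    [-0.005, 0.005, 0.001, 0, 0, 0, 0.9],
    [0, 0.004, 0, 0, 0, 0.006, 0.9],
    [0, 0, 0, 0, 0, 0, 0.6],
    [0, 0, 0, 0, 0, 0, 0.5],
    [0, 0, 0, 0, 0, 0, 0.5],
    [0, 0, 0, 0, 0, 0, 0.5],
    [0, 0, 0, 0, 0, 0, 0.5]
  ],
  "force": 20
}}

```text
time: 22.95
tool_pos: [0.3686, -0.2863, 0.0283]
tcp_rot: [-1.579, -0.013, 0.006]
wrist_force: [-0.5, 0.4, 0.8]
width: 0.676
```

Request:
{"name": "jog_arm", "arguments": {
  "increments": [
    [0, 0, 0, 0, 0, 0, 0.85],
    [0, 0, 0, 0, 0, 0, 0.85],
    [0, 0, 0, 0, 0.18, 0, 0.85],
    [0, 0, 0, 0, 0.18, 0, 0.85],
    [0, 0, 0, 0, 0.18, 0, 0.85],
    [0, 0, 0, 0, 0.18, 0, 0.85],
    [0, 0, 0, 0, 0.18, 0, 0.85],
    [0, 0, 0, 0, 0.18, 0, 0.85],
    [0, 0, 0, 0, 0.18, 0, 0.85],
    [0, 0, 0, 0, 0.18, 0, 0.85]
  ]
}}

```text
time: 24.2
tool_pos: [0.3698, -0.2871, 0.0284]
tcp_rot: [-1.254, 1.13, -1.15]
wrist_force: [0.2, -0.5, -0.0]
width: 0.846
```

```bash
python3 -c "
from h import *
s,Rm=st()"
```

```text
t 24.2 pos [ 0.3698 -0.2871  0.0284] F [ 0.2 -0.5 -0. ] w 0.846 q [-0.71  0.12  2.23 -0.    0.78  0.77]
[[ 0.094  0.008  0.996]
 [-0.996 -0.01   0.094]
 [ 0.01  -1.     0.007]]
```

Request:
{"name": "jog_arm", "arguments": {
  "increments": [
    [0, 0.002, -0.001, -0.007, 0.094, 0.01, 0.85],
    [0, 0, 0, 0, 0, 0, 0.6],
    [0, 0, 0, 0, 0, 0, 0.5],
    [0, 0, 0, 0, 0, 0, 0.5],
    [0, 0, 0, 0, 0, 0, 0.5],
    [0, 0, 0, 0, 0, 0, 0.5]
  ],
  "force": 80
}}

```text
time: 24.95
tool_pos: [0.3691, -0.2872, 0.0278]
tcp_rot: [-1.209, 1.209, -1.208]
wrist_force: [-1.1, 0.4, 2.3]
width: 0.653
```

Request:
{"name": "jog_arm", "arguments": {
  "increments": [
    [0, -0.03, 0, 0, 0, 0, 0.5],
    [0, -0.05, 0, 0, 0, 0, 0.5],
    [0, -0.05, 0, 0, 0, 0, 0.5],
    [0, -0.01, 0, 0, 0, 0, 0.5],
    [0, 0, 0, 0, 0, 0, 0.5]
  ]
}}

```text
time: 25.58
tool_pos: [0.3653, -0.284, 0.1646]
tcp_rot: [-1.211, 1.217, -1.196]
wrist_force: [0.4, -0.0, -4.4]
width: 0.653
```

```bash
python3 -c "
from h import *
s,Rm=st()"
```

```text
t 25.57 pos [ 0.3653 -0.284   0.1646] F [ 0.4 -0.  -4.4] w 0.653 q [-0.71 -0.07  2.12  0.    1.1   0.85]
[[ 0.003 -0.009  1.   ]
 [-1.     0.008  0.003]
 [-0.008 -1.    -0.009]]
```

Request:
{"name": "jog_arm", "arguments": {
  "increments": [
    [-0.02, -0.005, 0.03, 0.009, 0, -0.008, 0.5],
    [-0.025, 0, 0.045, 0, 0, 0, 0.5],
    [-0.025, 0, 0.045, 0, 0, 0, 0.5],
    [-0.025, 0, 0.045, 0, 0, 0, 0.5],
    [-0.012, 0, 0.024, 0, 0, 0, 0.5],
    [0, 0, 0, 0, 0, 0, 0.5],
    [0, 0, 0, 0, 0, 0, 0.5]
  ]
}}

```text
time: 26.45
tool_pos: [0.5479, -0.1686, 0.1456]
tcp_rot: [-1.223, 1.235, -1.184]
wrist_force: [-0.6, 1.3, -3.8]
width: 0.653
```

```bash
python3 -c "
from h import *
s,Rm=st()
c=cam('scene');i=c['img'][150:250,190:310];cv2.imwrite('pics/e.png',cv2.resize(i,None,fx=5,fy=5,interpolation=cv2.INTER_CUBIC))"
```

```text
t 26.45 pos [ 0.5479 -0.1686  0.1456] F [-0.6  1.3 -3.8] w 0.653 q [-0.34  0.18  1.9   0.    1.1   1.22]
[[ 0.002 -0.03   1.   ]
 [-1.     0.012  0.003]
 [-0.012 -0.999 -0.03 ]]
```

View pics/e.png

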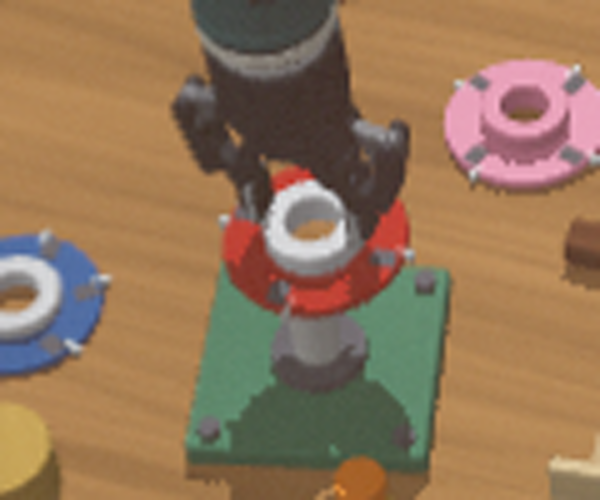

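Request:
{"name": "jog_arm", "arguments": {
  "increments": [
    [0.003, -0.012, 0.006, 0.03, 0, -0.012, 0.5],
    [0.003, 0, 0.006, 0, 0, 0, 0.5],
    [0, 0, 0, 0, 0, 0, 0.5],
    [0, 0, 0, 0, 0, 0, 0.5]
  ]
}}

```text
time: 27.0
tool_pos: [0.559, -0.177, 0.1584]
tcp_rot: [-1.208, 1.208, -1.212]
wrist_force: [-0.5, 1.1, -4.5]
width: 0.652
```

```bash
python3 -c "
from h import *
s,Rm=st()"
```

```text
t 27.0 pos [ 0.559  -0.177   0.1584] F [-0.5  1.1 -4.5] w 0.652 q [-0.35  0.17  1.89  0.    1.08  1.22]
[[-0.001  0.002  1.   ]
 [-1.    -0.001 -0.001]
 [ 0.001 -1.     0.002]]
```

Request:
{"name": "jog_arm", "arguments": {
  "increments": [
    [-0.002, 0, 0.0005, 0, 0, 0, 0.5],
    [0, 0.008, 0, 0, 0, 0, 0.5],
    [0, 0.008, 0, 0, 0, 0, 0.5],
    [0, 0.008, 0, 0, 0, 0, 0.5],
    [0, 0, 0, 0, 0, 0, 0.5]
  ]
}}

```text
time: 27.62
tool_pos: [0.5587, -0.1745, 0.1317]
tcp_rot: [-1.209, 1.21, -1.21]
wrist_force: [0.1, -0.6, -4.1]
width: 0.65
```

Request:
{"name": "jog_arm", "arguments": {
  "increments": [
    [0, 0.003, 0, 0, 0, 0, 0.5],
    [0, 0, 0, 0, 0, 0, 0.5]
  ]
}}

```text
time: 27.88
tool_pos: [0.5588, -0.1744, 0.1284]
tcp_rot: [-1.208, 1.21, -1.21]
wrist_force: [-0.0, 0.2, -3.3]
width: 0.653
```

Request:
{"name": "jog_arm", "arguments": {
  "increments": [
    [0, 0.003, 0, 0, 0, 0, 0.5],
    [0, 0, 0, 0, 0, 0, 0.5]
  ]
}}

```text
time: 28.12
tool_pos: [0.5591, -0.1744, 0.1256]
tcp_rot: [-1.208, 1.209, -1.21]
wrist_force: [-0.1, 1.1, -3.9]
width: 0.649
```

Request:
{"name": "jog_arm", "arguments": {
  "increments": [
    [0, 0.003, 0, 0, 0, 0, 0.5],
    [0, 0, 0, 0, 0, 0, 0.5]
  ]
}}

```text
time: 28.38
tool_pos: [0.5592, -0.1745, 0.1226]
tcp_rot: [-1.208, 1.209, -1.211]
wrist_force: [-0.1, -0.2, -2.8]
width: 0.652
```

Request:
{"name": "jog_arm", "arguments": {
  "increments": [
    [0, 0.008, 0, 0, 0, 0, 0.5],
    [0, 0.01, 0, 0, 0, 0, 0.5],
    [0, 0.01, 0, 0, 0, 0, 0.5],
    [0, 0.01, 0, 0, 0, 0, 0.5],
    [0, 0.008, 0, 0, 0, 0, 0.5],
    [0, 0.006, 0, 0, 0, 0, 0.5],
    [0, 0, 0, 0, 0, 0, 0.5]
  ]
}}

```text
time: 29.25
tool_pos: [0.5586, -0.1743, 0.0658]
tcp_rot: [-1.209, 1.211, -1.209]
wrist_force: [0.3, 0.9, -4.2]
width: 0.646
```

Request:
{"name": "jog_arm", "arguments": {
  "increments": [
    [0, 0.004, 0, 0, 0, 0, 0.5],
    [0, 0, 0, 0, 0, 0, 0.5]
  ]
}}

```text
time: 29.5
tool_pos: [0.5592, -0.1745, 0.0621]
tcp_rot: [-1.208, 1.21, -1.21]
wrist_force: [0.3, 0.5, -3.6]
width: 0.653
```

```bash
python3 -c "
from h import *
s,Rm=st()"
```

```text
t 29.5 pos [ 0.5592 -0.1745  0.0621] F [ 0.3  0.5 -3.6] w 0.653 q [-0.35  0.27  1.96  0.    0.91  1.23]
[[-0.001  0.     1.   ]
 [-1.     0.    -0.001]
 [-0.    -1.     0.   ]]
```

Request:
{"name": "jog_arm", "arguments": {
  "increments": [
    [0, 0, 0, 0, 0, 0, 0.8],
    [0, 0, 0, 0, 0, 0, 0.8],
    [0, 0, 0, 0, 0, 0, 0.8],
    [0, -0.015, 0, 0, 0, 0, 0.8],
    [0, -0.015, 0, 0, 0, 0, 0.55],
    [0, 0, 0, 0, 0, 0, 0.5],
    [0, 0, 0, 0, 0, 0, 0.5]
  ]
}}

```text
time: 30.38
tool_pos: [0.563, -0.176, 0.0994]
tcp_rot: [-1.204, 1.201, -1.217]
wrist_force: [-0.4, -0.0, -0.1]
width: 0.5
```

Request:
{"name": "jog_arm", "arguments": {
  "increments": [
    [0, 0.01, 0, 0, 0, 0, 0.5],
    [0, 0.008, 0, 0, 0, 0, 0.5],
    [0, 0.004, 0, 0, 0, 0, 0.5],
    [0, 0, 0, 0, 0, 0, 0.5]
  ]
}}

```text
time: 30.88
tool_pos: [0.5616, -0.1755, 0.0737]
tcp_rot: [-1.206, 1.204, -1.214]
wrist_force: [-0.5, -0.1, -0.6]
width: 0.499
```

Request:
{"name": "jog_arm", "arguments": {
  "increments": [
    [0, 0.004, 0, 0, 0, 0, 0.5],
    [0, 0, 0, 0, 0, 0, 0.5]
  ]
}}

```text
time: 31.12
tool_pos: [0.5615, -0.1755, 0.0692]
tcp_rot: [-1.206, 1.205, -1.214]
wrist_force: [-0.3, -0.3, 0.3]
width: 0.5
```

Request:
{"name": "jog_arm", "arguments": {
  "increments": [
    [0, 0.003, 0, 0, 0, 0, 0.5],
    [0, 0, 0, 0, 0, 0, 0.5]
  ]
}}

```text
time: 31.38
tool_pos: [0.5618, -0.1756, 0.0663]
tcp_rot: [-1.206, 1.204, -1.215]
wrist_force: [0.1, -0.1, -0.7]
width: 0.505
```

Request:
{"name": "jog_arm", "arguments": {
  "increments": [
    [0, 0.002, 0, 0, 0, 0, 0.5],
    [0, 0, 0, 0, 0, 0, 0.5]
  ]
}}

```text
time: 31.62
tool_pos: [0.5622, -0.1758, 0.0645]
tcp_rot: [-1.205, 1.204, -1.215]
wrist_force: [-0.5, 0.6, 0.4]
width: 0.501
```

Request:
{"name": "jog_arm", "arguments": {
  "increments": [
    [0, 0.002, 0, 0, 0, 0, 0.5],
    [0, 0, 0, 0, 0, 0, 0.5]
  ]
}}

```text
time: 31.88
tool_pos: [0.5628, -0.176, 0.0647]
tcp_rot: [-1.205, 1.203, -1.216]
wrist_force: [0.0, -0.1, 0.3]
width: 0.501
```

```bash
cat > stack.py <<'E'
from h import *
for n in('scene','top'):
    c=cam(n);P=cloud(c);r=np.hypot(P[:,0]-.559,P[:,1]+.1745)
    o=[]
    for a,b in((.018,.028),(.034,.05)):
        Q=P[(r>a)&(r<b)&(P[:,2]<.13)];o+=[len(Q),np.round(np.percentile(Q[:,2],[5,25,50,75,95]),4)] if len(Q) else [0]
    print(n,*o)
E
python3 stack.py
```

```text
scene 151 [0.044  0.0524 0.0661 0.0978 0.1232] 324 [0.0307 0.0352 0.0373 0.0432 0.1131]
top 13 [0.049  0.0494 0.0513 0.0553 0.0573] 78 [0.0304 0.0345 0.037  0.0393 0.1046]
```

Request:
{"name": "jog_arm", "arguments": {
  "increments": [
    [0, -0.04, 0, 0, 0, 0, 0.6],
    [0, -0.05, 0, 0, 0, 0, 0.85],
    [0, -0.04, 0, 0, 0, 0, 0.85],
    [-0.05, 0, 0.01, 0, 0, 0, 0.85],
    [-0.055, 0, 0.01, 0, 0, 0, 0.85],
    [-0.055, 0, 0.01, 0, 0, 0, 0.85],
    [0, 0, 0, 0, 0, 0, 0.85],
    [0, 0, 0, 0, 0, 0, 0.85]
  ]
}}

```text
time: 32.98
tool_pos: [0.5923, -0.012, 0.1962]
tcp_rot: [-1.204, 1.206, -1.216]
wrist_force: [0.9, -1.0, -0.4]
width: 0.854
```

```bash
cat > col.py <<'E'
from h import *
s,Rm=st()
c=cam('top');P=cloud(c);e=np.array([.995,.101]);f=np.array([-.101,.995]);o=np.array([.5945,.174])
S=(P[:,:2]-o)@e;T=(P[:,:2]-o)@f
m=(abs(S)<.055)&(abs(T)<.145)&(P[:,2]>.0125)&(P[:,2]<.022)
for T0 in(-.09,0,.09):
    q=m&(abs(T-T0)<.042)
    if q.sum()>15:
        C=P[q][:,:2];r=cv2.minEnclosingCircle(C.astype(np.float32));print(T0,q.sum(),'mean',C.mean(0).round(4),'enc',np.round(r[0],4),round(r[1],4))
E
python3 col.py; python3 stack.py
```

```text
t 32.98 pos [ 0.5923 -0.012   0.1962] F [ 0.9 -1.  -0.4] w 0.854 q [-0.06  0.14  1.84 -0.    1.15  1.51]
[[-0.003  0.007  1.   ]
 [-1.    -0.002 -0.003]
 [ 0.002 -1.     0.007]]
-0.09 108 mean [0.5958 0.0868] enc [0.6116 0.0913] 0.0502
0 119 mean [0.5869 0.1777] enc [0.5939 0.1716] 0.0569
0.09 126 mean [0.5823 0.2613] enc [0.5911 0.2585] 0.0583
scene 112 [0.0409 0.0506 0.0524 0.0543 0.0565] 315 [0.0205 0.0348 0.0371 0.0387 0.0414]
top 77 [0.0451 0.0488 0.0511 0.0533 0.0555] 251 [0.0316 0.034  0.0359 0.038  0.041 ]
```

```bash
cat > col2.py <<'E'
from h import *
c=cam('top')
for t in('collar1_mid','collar2_mid','collar3_mid'):
    for d in spotter.masks_of(c,t)[:2]:
        v,u=np.nonzero(d['mask']);W=at_z(c,np.c_[u,v],.016)[:,:2]
        if d['p']<.25 or len(W)<10: continue
        r=cv2.minAreaRect(W.astype(np.float32));print(t,round(d['p'],2),d['location'],len(W),'mean',W.mean(0).round(4),'rect',np.round(r[0],4),np.round(r[1],3))
    for d in spotter.spot_point(c,t)[:1]: print('  pt',round(d['p'],2),d['location'],at_z(c,d['location'],.012)[0].round(4))
i=c['img'][140:210,230:340];cv2.imwrite('pics/f.png',cv2.resize(i,None,fx=7,fy=7,interpolation=cv2.INTER_CUBIC))
E
python3 col2.py
```

```text
collar1_mid 0.44 [282.1, 176.1] 130 mean [0.5853 0.1757] rect [0.5853 0.1761] [0.057 0.053]
collar1_mid 0.27 [274.8, 135.0] 438 mean [0.768  0.1994] rect [0.7692 0.195 ] [0.217 0.067]
  pt 0.71 [371.3, 187.2] [ 0.5524 -0.1773  0.012 ]
collar2_mid 0.58 [415.1, 184.0] 522 mean [ 0.5642 -0.3769] rect [ 0.5641 -0.3776] [0.106 0.109]
collar2_mid 0.42 [308.1, 177.4] 105 mean [0.5895 0.083 ] rect [0.5888 0.0851] [0.053 0.053]
  pt 0.63 [308.8, 175.9] [0.6    0.0759 0.012 ]
  pt 0.57 [262.3, 183.4] [0.5705 0.2642 0.012 ]
```

View pics/f.png

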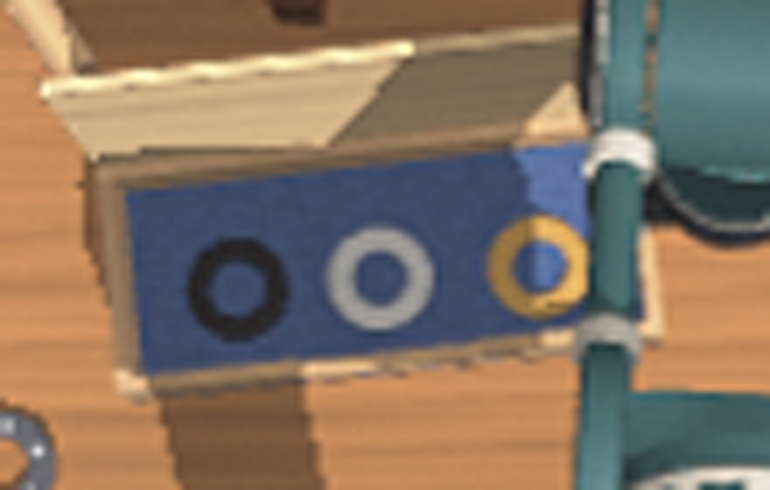

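```bash
python3 -c "
from h import *
c=cam('top')
print(at_z(c,[[263.6,181],[283.9,179.4],[306.7,177.7]],.016).round(4))
"
```

```text
[[0.5796 0.2584 0.016 ]
 [0.5857 0.1765 0.016 ]
 [0.5921 0.0843 0.016 ]]
```

Request:
{"name": "jog_arm", "arguments": {
  "increments": [
    [-0.045, 0, 0, -0.007, 0, 0, 0.88],
    [-0.049, 0.02, 0.002, 0, 0, 0, 0.88],
    [0, 0.05, 0, 0, 0, 0, 0.88],
    [0, 0.05, 0, 0, 0, 0, 0.88],
    [0, 0.01, 0, 0, 0, 0, 0.88],
    [0, 0, 0, 0, 0, 0, 0.88],
    [0, 0, 0, 0, 0, 0, 0.88]
  ]
}}

```text
time: 34.4
tool_pos: [0.6007, 0.0836, 0.0692]
tcp_rot: [-1.198, 1.206, -1.22]
wrist_force: [-1.2, -0.2, 0.6]
width: 0.883
```

```bash
python3 -c "
from h import *
s,Rm=st()"
```

```text
t 34.4 pos [0.6007 0.0836 0.0692] F [-1.2 -0.2  0.6] w 0.883 q [ 0.1   0.29  1.91 -0.    0.92  1.68]
[[-0.007  0.011  1.   ]
 [-1.    -0.    -0.007]
 [ 0.    -1.     0.011]]
```

Request:
{"name": "jog_arm", "arguments": {
  "increments": [
    [0.001, 0, -0.0065, -0.011, 0, 0, 0.88],
    [0, 0.02, 0, 0, 0, 0, 0.88],
    [0, 0.015, 0, 0, 0, 0, 0.88],
    [0, 0.006, 0, 0, 0, 0, 0.88],
    [0, 0, 0, 0, 0, 0, 0.88]
  ]
}}

```text
time: 35.02
tool_pos: [0.5964, 0.0823, 0.029]
tcp_rot: [-1.202, 1.212, -1.217]
wrist_force: [-0.5, -0.1, -0.7]
width: 0.884
```

```bash
python3 -c "
from h import *
s,Rm=st()"
```

```text
t 35.02 pos [0.5964 0.0823 0.029 ] F [-0.5 -0.1 -0.7] w 0.884 q [ 0.1   0.34  1.94 -0.    0.85  1.68]
[[-0.008  0.005  1.   ]
 [-1.     0.    -0.008]
 [-0.    -1.     0.005]]
```

Request:
{"name": "jog_arm", "arguments": {
  "increments": [
    [0, 0.004, -0.002, -0.005, 0, 0, 0.88],
    [0, 0.003, 0, 0, 0, 0, 0.88],
    [0, 0.002, 0, 0, 0, 0, 0.88],
    [0, 0, 0, 0, 0, 0, 0.7],
    [0, 0, 0, 0, 0, 0, 0.5],
    [0, 0, 0, 0, 0, 0, 0.5],
    [0, 0, 0, 0, 0, 0, 0.5],
    [0, 0, 0, 0, 0, 0, 0.5]
  ],
  "force": 50
}}

```text
time: 36.02
tool_pos: [0.5953, 0.0826, 0.0209]
tcp_rot: [-1.204, 1.214, -1.215]
wrist_force: [0.2, -0.6, 1.0]
width: 0.661
```

Request:
{"name": "jog_arm", "arguments": {
  "increments": [
    [0, -0.015, 0, 0, 0, 0, 0.5],
    [0, -0.04, 0, 0, 0, 0, 0.5],
    [0, -0.05, 0, 0, 0, 0, 0.5],
    [0, -0.05, 0, 0, 0, 0, 0.5],
    [0, 0, 0, 0, 0, 0, 0.5]
  ]
}}

```text
time: 36.65
tool_pos: [0.5947, 0.0824, 0.1825]
tcp_rot: [-1.204, 1.214, -1.215]
wrist_force: [0.3, 0.6, -0.7]
width: 0.663
```

```bash
cat > held.py <<'E'
from h import *
import sys
s,Rm=st()
h=float(sys.argv[1]) if len(sys.argv)>1 else .012
for n in('scene','top'):
    c=cam(n);P=(cloud(c)-s['tool_pos'])@Rm
    Q=P[(np.hypot(P[:,0],P[:,2])<.045)&(P[:,1]>h-.007)&(P[:,1]<h+.006)&(abs(P[:,0])<.031)]
    if len(Q)>10: r=cv2.minEnclosingCircle(Q[:,[0,2]].astype(np.float32));print(n,len(Q),'z range',Q[:,2].min().round(4),Q[:,2].max().round(4),'x',Q[:,0].min().round(3),Q[:,0].max().round(3),'y',np.median(Q[:,1]).round(4))
E
python3 held.py .006
```

```text
t 36.65 pos [0.5947 0.0824 0.1825] F [ 0.3  0.6 -0.7] w 0.663 q [0.1  0.17 1.84 0.   1.13 1.67]
[[-0.008  0.001  1.   ]
 [-1.     0.    -0.008]
 [-0.    -1.     0.001]]
scene 222 z range -0.0308 0.0305 x -0.029 0.031 y 0.0051
top 52 z range -0.033 -0.0097 x -0.028 0.03 y 0.0082
```

Request:
{"name": "jog_arm", "arguments": {
  "increments": [
    [0.03, 0, -0.004, 0, 0.008, 0, 0.5],
    [0.05, 0, -0.008, 0, 0, 0, 0.5],
    [0.05, 0, -0.008, 0, 0, 0, 0.5],
    [0.05, 0, -0.008, 0, 0, 0, 0.5],
    [0.05, 0, -0.006, 0, 0, 0, 0.5],
    [0.025, 0, 0, 0, 0, 0, 0.5],
    [0, 0, 0, 0, 0, 0, 0.5],
    [0, 0, 0, 0, 0, 0, 0.5]
  ]
}}

```text
time: 37.75
tool_pos: [0.5403, -0.176, 0.1595]
tcp_rot: [-1.226, 1.251, -1.196]
wrist_force: [0.5, 0.9, -0.5]
width: 0.662
```

```bash
python3 -c "
from h import *
s,Rm=st()"
```

```text
t 37.75 pos [ 0.5403 -0.176   0.1595] F [ 0.5  0.9 -0.5] w 0.662 q [-0.35  0.16  1.9  -0.01  1.13  1.23]
[[-0.014 -0.039  0.999]
 [-1.     0.007 -0.014]
 [-0.007 -0.999 -0.039]]
```

Request:
{"name": "jog_arm", "arguments": {
  "increments": [
    [0, 0, 0.007, 0.038, -0.012, -0.007, 0.5],
    [-0.001, 0, 0.008, 0, 0, 0, 0.5],
    [0, 0, 0.004, 0, 0, 0, 0.5],
    [0, 0, 0, 0, 0, 0, 0.5],
    [0, 0, 0, 0, 0, 0, 0.5]
  ]
}}

```text
time: 38.38
tool_pos: [0.5594, -0.1706, 0.1568]
tcp_rot: [-1.212, 1.212, -1.203]
wrist_force: [-1.5, 0.7, -0.8]
width: 0.669
```

```bash
python3 held.py .006
```

```text
t 38.38 pos [ 0.5594 -0.1706  0.1568] F [-1.5  0.7 -0.8] w 0.669 q [-0.34  0.17  1.89  0.    1.09  1.23]
[[ 0.003 -0.005  1.   ]
 [-1.     0.002  0.003]
 [-0.002 -1.    -0.005]]
scene 169 z range -0.0295 0.0299 x -0.03 0.031 y 0.0043
top 24 z range -0.0319 -0.02 x -0.004 0.022 y 0.0052
```

Request:
{"name": "jog_arm", "arguments": {
  "increments": [
    [0.004, 0, -0.0005, 0.005, 0, 0, 0.5],
    [0, 0.01, 0, 0, 0, 0, 0.5],
    [0, 0.01, 0, 0, 0, 0, 0.5],
    [0, 0, 0, 0, 0, 0, 0.5]
  ]
}}

```text
time: 38.98
tool_pos: [0.558, -0.1753, 0.135]
tcp_rot: [-1.208, 1.21, -1.206]
wrist_force: [0.1, 0.6, -1.1]
width: 0.659
```

Request:
{"name": "jog_arm", "arguments": {
  "increments": [
    [0, 0.007, 0, 0, 0, 0, 0.5],
    [0, 0.007, 0, 0, 0, 0, 0.5],
    [0, 0, 0, 0, 0, 0, 0.5]
  ]
}}

```text
time: 39.35
tool_pos: [0.5578, -0.1751, 0.1196]
tcp_rot: [-1.209, 1.211, -1.205]
wrist_force: [0.5, -0.0, -1.6]
width: 0.662
```

Request:
{"name": "jog_arm", "arguments": {
  "increments": [
    [0, 0.006, 0, 0, 0, 0, 0.5],
    [0, 0.006, 0, 0, 0, 0, 0.5],
    [0, 0, 0, 0, 0, 0, 0.5]
  ]
}}

```text
time: 39.72
tool_pos: [0.5594, -0.1744, 0.1083]
tcp_rot: [-1.205, 1.209, -1.207]
wrist_force: [-0.5, -0.8, -1.2]
width: 0.663
```

Request:
{"name": "jog_arm", "arguments": {
  "increments": [
    [0, 0.008, 0, 0, 0, 0, 0.5],
    [0, 0.008, 0, 0, 0, 0, 0.5],
    [0, 0.008, 0, 0, 0, 0, 0.5],
    [0, 0.008, 0, 0, 0, 0, 0.5],
    [0, 0.004, 0, 0, 0, 0, 0.5],
    [0, 0, 0, 0, 0, 0, 0.5]
  ]
}}

```text
time: 40.48
tool_pos: [0.5593, -0.1743, 0.0692]
tcp_rot: [-1.206, 1.209, -1.206]
wrist_force: [2.2, 0.7, -1.3]
width: 0.659
```

Request:
{"name": "jog_arm", "arguments": {
  "increments": [
    [0, 0, 0, 0, 0, 0, 0.8],
    [0, 0, 0, 0, 0, 0, 0.8],
    [0, 0, 0, 0, 0, 0, 0.8],
    [0, -0.02, 0, 0, 0, 0, 0.8],
    [0, 0, 0, 0, 0, 0, 0.55],
    [0, 0, 0, 0, 0, 0, 0.5],
    [0, 0, 0, 0, 0, 0, 0.5]
  ]
}}

```text
time: 41.35
tool_pos: [0.5601, -0.1756, 0.0928]
tcp_rot: [-1.206, 1.206, -1.209]
wrist_force: [-0.2, -0.1, 0.3]
width: 0.499
```

```bash
python3 -c "
from h import *
s,Rm=st()"; python3 stack.py
```

```text
t 41.35 pos [ 0.5601 -0.1756  0.0928] F [-0.2 -0.1  0.3] w 0.499 q [-0.35  0.24  1.94  0.    0.96  1.22]
[[ 0.001  0.004  1.   ]
 [-1.     0.001  0.001]
 [-0.001 -1.     0.004]]
scene 169 [0.0423 0.0584 0.062  0.0953 0.1195] 299 [0.0277 0.0348 0.0368 0.0389 0.0951]
top 15 [0.0392 0.0503 0.0573 0.0593 0.0637] 96 [0.0294 0.0331 0.0348 0.0373 0.041 ]
```

Request:
{"name": "jog_arm", "arguments": {
  "increments": [
    [0, 0.01, 0, 0, 0, 0, 0.5],
    [0, 0.007, 0, 0, 0, 0, 0.5],
    [0, 0, 0, 0, 0, 0, 0.5]
  ]
}}

```text
time: 41.82
tool_pos: [0.5589, -0.1751, 0.0729]
tcp_rot: [-1.207, 1.209, -1.207]
wrist_force: [-0.7, -1.2, -0.4]
width: 0.497
```

Request:
{"name": "jog_arm", "arguments": {
  "increments": [
    [0, 0.004, 0, 0, 0, 0, 0.5],
    [0, 0, 0, 0, 0, 0, 0.5]
  ]
}}

```text
time: 42.08
tool_pos: [0.5601, -0.1756, 0.0732]
tcp_rot: [-1.207, 1.207, -1.208]
wrist_force: [-0.4, -0.3, -0.0]
width: 0.502
```

Request:
{"name": "jog_arm", "arguments": {
  "increments": [
    [0, 0.004, 0, 0, 0, 0, 0.5]
  ]
}}

```text
time: 42.2
tool_pos: [0.5609, -0.1759, 0.072]
tcp_rot: [-1.207, 1.206, -1.208]
wrist_force: [-11.5, 3.4, 32.9]
width: 0.504
```

```bash
python3 -c "
from h import *
s,Rm=st()"; python3 stack.py
```

```text
t 42.2 pos [ 0.5609 -0.1759  0.072 ] F [-11.5   3.4  32.9] w 0.504 q [-0.35  0.26  1.95  0.    0.93  1.22]
[[ 0.002  0.003  1.   ]
 [-1.     0.001  0.002]
 [-0.001 -1.     0.003]]
scene 156 [0.049  0.0597 0.0684 0.0972 0.1261] 326 [0.0295 0.0352 0.0376 0.0411 0.1163]
top 12 [0.0365 0.0564 0.0597 0.061  0.064 ] 83 [0.0309 0.0332 0.0357 0.039  0.1143]
```

Request:
{"name": "jog_arm", "arguments": {
  "increments": [
    [0, -0.03, 0, 0, 0, 0, 0.6],
    [0, -0.05, 0, 0, 0, 0, 0.8],
    [0, -0.04, 0, 0, 0, 0, 0.83],
    [-0.03, 0, 0.004, 0, 0, 0, 0.83],
    [-0.055, 0, 0.004, 0, 0, 0, 0.83],
    [-0.055, 0, 0.004, 0, 0, 0, 0.83],
    [-0.055, 0, 0.004, 0, 0, 0, 0.83],
    [-0.055, 0, 0.004, 0, 0, 0, 0.83],
    [-0.055, 0, 0.004, 0, 0, 0, 0.83],
    [-0.03, 0, 0, 0, 0, 0, 0.83]
  ]
}}

```text
time: 43.55
tool_pos: [0.586, 0.1661, 0.1929]
tcp_rot: [-1.203, 1.21, -1.214]
wrist_force: [0.8, -1.1, 0.4]
width: 0.829
```

Request:
{"name": "jog_arm", "arguments": {
  "increments": [
    [0, 0, 0, 0, 0, 0, 0.83],
    [0, 0, 0, 0, 0, 0, 0.83]
  ]
}}

```text
time: 43.8
tool_pos: [0.5854, 0.1678, 0.1915]
tcp_rot: [-1.206, 1.208, -1.211]
wrist_force: [-0.7, -0.8, 0.9]
width: 0.83
```

```bash
python3 -c "
from h import *
s,Rm=st()"; python3 stack.py
```

```text
t 43.8 pos [0.5854 0.1678 0.1915] F [-0.7 -0.8  0.9] w 0.83 q [0.24 0.18 1.81 0.   1.15 1.81]
[[-0.001  0.003  1.   ]
 [-1.     0.001 -0.001]
 [-0.001 -1.     0.003]]
scene 119 [0.0431 0.0563 0.06   0.0624 0.0656] 296 [0.0281 0.0348 0.0369 0.0384 0.0417]
top 81 [0.0391 0.056  0.059  0.0606 0.0651] 253 [0.0307 0.0333 0.0355 0.0375 0.0409]
```

Request:
{"name": "jog_arm", "arguments": {
  "increments": [
    [-0.005, 0.02, 0.001, 0, 0, 0, 0.83],
    [0, 0.045, 0, 0, 0, 0, 0.83],
    [0, 0.045, 0, 0, 0, 0, 0.83],
    [0, 0.025, 0, 0, 0, 0, 0.83],
    [0, 0, 0, 0, 0, 0, 0.83],
    [0, 0, 0, 0, 0, 0, 0.83]
  ]
}}

```text
time: 44.65
tool_pos: [0.5867, 0.1674, 0.049]
tcp_rot: [-1.203, 1.216, -1.217]
wrist_force: [-0.1, -0.9, 0.2]
width: 0.83
```

```bash
python3 -c "
from h import *
s,Rm=st()"
```

```text
t 44.65 pos [0.5867 0.1674 0.049 ] F [-0.1 -0.9  0.2] w 0.83 q [ 0.24  0.33  1.91 -0.    0.9   1.82]
[[-0.01   0.002  1.   ]
 [-1.     0.    -0.01 ]
 [-0.    -1.     0.002]]
```

Request:
{"name": "jog_arm", "arguments": {
  "increments": [
    [-0.006, 0, 0.002, 0, 0, 0, 0.83],
    [0, 0.012, 0, 0, 0, 0, 0.83],
    [0, 0.008, 0, 0, 0, 0, 0.83],
    [0, 0, 0, 0, 0, 0, 0.83]
  ]
}}

```text
time: 45.15
tool_pos: [0.5917, 0.1745, 0.0313]
tcp_rot: [-1.197, 1.212, -1.219]
wrist_force: [-0.4, 0.4, -0.1]
width: 0.833
```

```bash
python3 -c "
from h import *
s,Rm=st()"
```

```text
t 45.15 pos [0.5917 0.1745 0.0313] F [-0.4  0.4 -0.1] w 0.833 q [0.25 0.36 1.91 0.   0.86 1.83]
[[-0.01   0.008  1.   ]
 [-1.     0.002 -0.01 ]
 [-0.002 -1.     0.008]]
```

Request:
{"name": "jog_arm", "arguments": {
  "increments": [
    [0.0015, 0.005, -0.003, -0.008, 0, 0, 0.83],
    [0, 0.004, 0, 0, 0, 0, 0.83],
    [0, 0.002, 0, 0, 0, 0, 0.83],
    [0, 0, 0, 0, 0, 0, 0.7],
    [0, 0, 0, 0, 0, 0, 0.5],
    [0, 0, 0, 0, 0, 0, 0.5],
    [0, 0, 0, 0, 0, 0, 0.5],
    [0, 0, 0, 0, 0, 0, 0.5]
  ]
}}

```text
time: 46.15
tool_pos: [0.589, 0.1732, 0.0209]
tcp_rot: [-1.202, 1.218, -1.215]
wrist_force: [-0.4, -0.6, 0.6]
width: 0.666
```

Request:
{"name": "jog_arm", "arguments": {
  "increments": [
    [0, -0.015, 0, 0, 0, 0, 0.5],
    [0, -0.04, 0, 0, 0, 0, 0.5],
    [0, -0.05, 0, 0, 0, 0, 0.5],
    [0, -0.05, 0, 0, 0, 0, 0.5],
    [0, 0, 0, 0, 0, 0, 0.5]
  ]
}}

```text
time: 46.78
tool_pos: [0.5886, 0.1724, 0.1823]
tcp_rot: [-1.203, 1.218, -1.215]
wrist_force: [0.1, 0.7, -1.0]
width: 0.667
```

```bash
python3 held.py .006
```

```text
t 46.77 pos [0.5886 0.1724 0.1823] F [ 0.1  0.7 -1. ] w 0.667 q [0.24 0.19 1.81 0.   1.14 1.82]
[[-0.01  -0.     1.   ]
 [-1.     0.002 -0.01 ]
 [-0.002 -1.    -0.   ]]
scene 240 z range -0.0321 0.03 x -0.03 0.03 y 0.0052
top 49 z range -0.0332 -0.0106 x -0.021 0.029 y 0.0081
```

Request:
{"name": "jog_arm", "arguments": {
  "increments": [
    [0.03, 0, -0.002, 0, 0, 0, 0.5],
    [0.05, 0, -0.003, 0.003, 0, 0, 0.5],
    [0.055, 0, -0.003, 0.003, 0, 0, 0.5],
    [0.055, -0.003, -0.003, 0.003, 0, 0, 0.5],
    [0.055, -0.003, -0.003, 0.003, 0, 0, 0.5],
    [0.05, -0.003, -0.003, 0.003, 0, 0, 0.5],
    [0.04, 0, 0, 0, 0, 0, 0.5],
    [0.01, 0, 0, 0, 0, 0, 0.5],
    [0, 0, 0, 0, 0, 0, 0.5],
    [0, 0, 0, 0, 0, 0, 0.5]
  ]
}}

```text
time: 48.12
tool_pos: [0.55, -0.1792, 0.1643]
tcp_rot: [-1.224, 1.24, -1.195]
wrist_force: [-0.3, 0.3, -1.2]
width: 0.665
```

```bash
python3 -c "
from h import *
s,Rm=st()"
```

```text
t 48.12 pos [ 0.55   -0.1792  0.1643] F [-0.3  0.3 -1.2] w 0.665 q [-0.36  0.17  1.88 -0.01  1.13  1.23]
[[-0.007 -0.031  0.999]
 [-1.     0.006 -0.007]
 [-0.006 -1.    -0.031]]
```

Request:
{"name": "jog_arm", "arguments": {
  "increments": [
    [-0.002, 0, 0.004, 0.031, -0.007, -0.006, 0.5],
    [-0.002, 0, 0.005, 0, 0, 0, 0.5],
    [0, 0, 0, 0, 0, 0, 0.5],
    [0, 0.012, 0, 0, 0, 0, 0.5],
    [0, 0.012, 0, 0, 0, 0, 0.5],
    [0, 0, 0, 0, 0, 0, 0.5],
    [0, 0, 0, 0, 0, 0, 0.5]
  ]
}}

```text
time: 49.0
tool_pos: [0.5596, -0.1712, 0.1377]
tcp_rot: [-1.21, 1.205, -1.205]
wrist_force: [-0.5, -0.7, -0.6]
width: 0.666
```

```bash
python3 -c "
from h import *
s,Rm=st()"
```

```text
t 49.0 pos [ 0.5596 -0.1712  0.1377] F [-0.5 -0.7 -0.6] w 0.666 q [-0.34  0.19  1.91  0.    1.05  1.22]
[[ 0.005  0.001  1.   ]
 [-1.     0.001  0.005]
 [-0.001 -1.     0.001]]
```

Request:
{"name": "jog_arm", "arguments": {
  "increments": [
    [0.0035, 0, -0.0005, 0, 0, 0, 0.5],
    [0, 0.008, 0, 0, 0, 0, 0.5],
    [0, 0.008, 0, 0, 0, 0, 0.5],
    [0, 0.006, 0, 0, 0, 0, 0.5],
    [0, 0.006, 0, 0, 0, 0, 0.5],
    [0, 0, 0, 0, 0, 0, 0.5]
  ]
}}

```text
time: 49.75
tool_pos: [0.5599, -0.1744, 0.1086]
tcp_rot: [-1.207, 1.206, -1.206]
wrist_force: [0.1, 0.3, -0.7]
width: 0.664
```

```bash
python3 -c "
from h import *
s,Rm=st()"
```

```text
t 49.75 pos [ 0.5599 -0.1744  0.1086] F [ 0.1  0.3 -0.7] w 0.664 q [-0.35  0.22  1.93  0.    0.99  1.22]
[[ 0.004  0.003  1.   ]
 [-1.     0.003  0.004]
 [-0.003 -1.     0.003]]
```

Lower to about 0.077, release, raise, half-close, and press.

Request:
{"name": "jog_arm", "arguments": {
  "increments": [
    [0, 0.008, 0, 0, 0, 0, 0.5],
    [0, 0.008, 0, 0, 0, 0, 0.5],
    [0, 0.008, 0, 0, 0, 0, 0.5],
    [0, 0.005, 0, 0, 0, 0, 0.5],
    [0, 0, 0, 0, 0, 0, 0.5],
    [0, 0, 0, 0, 0, 0, 0.8],
    [0, 0, 0, 0, 0, 0, 0.8],
    [0, 0, 0, 0, 0, 0, 0.8],
    [0, -0.014, 0, 0, 0, 0, 0.8]
  ]
}}

```text
time: 50.88
tool_pos: [0.5592, -0.1749, 0.0913]
tcp_rot: [-1.209, 1.206, -1.205]
wrist_force: [-0.1, -0.1, 1.1]
width: 0.799
```

Request:
{"name": "jog_arm", "arguments": {
  "increments": [
    [0, 0, 0, 0, 0, 0, 0.55],
    [0, 0, 0, 0, 0, 0, 0.5],
    [0, 0, 0, 0, 0, 0, 0.5]
  ]
}}

```text
time: 51.25
tool_pos: [0.561, -0.1757, 0.0942]
tcp_rot: [-1.207, 1.202, -1.209]
wrist_force: [0.0, 0.6, 0.6]
width: 0.5
```

```bash
python3 -c "
from h import *
s,Rm=st()"
```

```text
t 51.25 pos [ 0.561  -0.1757  0.0942] F [0.  0.6 0.6] w 0.5 q [-0.35  0.24  1.94  0.    0.96  1.22]
[[ 0.004  0.005  1.   ]
 [-1.    -0.     0.004]
 [ 0.    -1.     0.005]]
```

Request:
{"name": "jog_arm", "arguments": {
  "increments": [
    [0, 0.006, -0.001, 0, 0, 0, 0.5],
    [0, 0.005, 0, 0, 0, 0, 0.5],
    [0, 0, 0, 0, 0, 0, 0.5]
  ]
}}

```text
time: 51.62
tool_pos: [0.5592, -0.1754, 0.0814]
tcp_rot: [-1.208, 1.204, -1.207]
wrist_force: [0.3, -0.4, 0.0]
width: 0.498
```

Request:
{"name": "jog_arm", "arguments": {
  "increments": [
    [0, 0.004, 0, 0, 0, 0, 0.5]
  ]
}}

```text
time: 51.75
tool_pos: [0.5598, -0.1756, 0.08]
tcp_rot: [-1.208, 1.203, -1.208]
wrist_force: [-12.6, 3.1, 36.1]
width: 0.497
```

Request:
{"name": "jog_arm", "arguments": {
  "increments": [
    [0, 0.003, 0, 0, 0, 0, 0.5]
  ]
}}

```text
time: 51.88
tool_pos: [0.5598, -0.1756, 0.0801]
tcp_rot: [-1.209, 1.204, -1.207]
wrist_force: [-11.1, 3.2, 22.4]
width: 0.501
```

```bash
python3 stack.py
```

```text
scene 164 [0.0467 0.0659 0.0711 0.0947 0.1192] 333 [0.0302 0.0353 0.0377 0.0412 0.1253]
top 13 [0.0393 0.063  0.0655 0.0689 0.0725] 87 [0.0318 0.0342 0.0362 0.0375 0.0453]
```

Request:
{"name": "jog_arm", "arguments": {
  "increments": [
    [0, -0.03, 0, 0, 0, 0, 0.6],
    [0, -0.05, 0, 0, 0, 0, 0.8],
    [0, -0.035, 0, 0, 0, 0, 0.86],
    [-0.03, 0, 0.003, 0, 0, 0, 0.86],
    [-0.055, 0, 0.003, 0, 0, 0, 0.86],
    [-0.055, 0, 0.003, 0, 0, 0, 0.86],
    [-0.055, 0, 0.003, 0, 0, 0, 0.86],
    [-0.055, 0, 0.003, 0, 0, 0, 0.86],
    [-0.055, 0, 0.003, 0, 0, 0, 0.86],
    [-0.055, 0, 0.002, 0, 0, 0, 0.86]
  ]
}}

```text
time: 53.22
tool_pos: [0.5814, 0.1905, 0.2007]
tcp_rot: [-1.201, 1.205, -1.217]
wrist_force: [0.5, 0.6, 0.1]
width: 0.861
```

Request:
{"name": "jog_arm", "arguments": {
  "increments": [
    [-0.05, 0, 0, 0, 0, 0, 0.86],
    [-0.015, 0, 0, 0, 0, 0, 0.86],
    [0, 0, 0, 0, 0, 0, 0.86],
    [0, 0, 0, 0, 0, 0, 0.86]
  ]
}}

```text
time: 53.72
tool_pos: [0.5809, 0.26, 0.1997]
tcp_rot: [-1.204, 1.201, -1.214]
wrist_force: [-0.3, -0.6, -0.4]
width: 0.859
```

```bash
python3 -c "
from h import *
s,Rm=st()
c=cam('top');i=c['img'][150:220,230:340];cv2.imwrite('pics/g.png',cv2.resize(i,None,fx=7,fy=7,interpolation=cv2.INTER_CUBIC))"; python3 stack.py
```

```text
t 53.73 pos [0.5809 0.26   0.1997] F [-0.3 -0.6 -0.4] w 0.859 q [ 0.38  0.22  1.75 -0.01  1.17  1.96]
[[ 0.001  0.009  1.   ]
 [-1.    -0.001  0.001]
 [ 0.001 -1.     0.009]]
scene 129 [0.0389 0.064  0.068  0.0703 0.0742] 287 [0.0186 0.0342 0.0366 0.0385 0.0416]
top 87 [0.0479 0.0636 0.067  0.0692 0.0724] 256 [0.0309 0.0334 0.0354 0.0378 0.0409]
```

Request:
{"name": "jog_arm", "arguments": {
  "increments": [
    [0.003, 0.03, 0.001, -0.012, 0, 0, 0.86],
    [0, 0.05, 0, 0, 0, 0, 0.86],
    [0, 0.05, 0, 0, 0, 0, 0.86],
    [0, 0.025, 0, 0, 0, 0, 0.86],
    [0, 0, 0, 0, 0, 0, 0.86],
    [0, 0, 0, 0, 0, 0, 0.86]
  ]
}}

```text
time: 54.62
tool_pos: [0.5868, 0.2506, 0.0453]
tcp_rot: [-1.201, 1.213, -1.217]
wrist_force: [-0.1, 0.4, 0.4]
width: 0.862
```

```bash
python3 -c "
from h import *
s,Rm=st()"
```

```text
t 54.62 pos [0.5868 0.2506 0.0453] F [-0.1  0.4  0.4] w 0.862 q [ 0.36  0.38  1.85 -0.    0.91  1.95]
[[-0.009  0.004  1.   ]
 [-1.     0.001 -0.009]
 [-0.001 -1.     0.004]]
```

Request:
{"name": "jog_arm", "arguments": {
  "increments": [
    [-0.0055, 0, -0.0045, -0.004, 0, 0, 0.86],
    [0, 0.01, 0, 0, 0, 0, 0.86],
    [0, 0.004, 0, 0, 0, 0, 0.86],
    [0, 0, 0, 0, 0, 0, 0.86]
  ]
}}

```text
time: 55.12
tool_pos: [0.585, 0.2577, 0.0351]
tcp_rot: [-1.197, 1.213, -1.217]
wrist_force: [0.0, -0.4, 0.9]
width: 0.86
```

```bash
python3 -c "
from h import *
s,Rm=st()"
```

```text
t 55.12 pos [0.585  0.2577 0.0351] F [ 0.  -0.4  0.9] w 0.86 q [0.38 0.39 1.86 0.   0.89 1.95]
[[-0.009  0.007  1.   ]
 [-1.     0.004 -0.009]
 [-0.004 -1.     0.007]]
```

Request:
{"name": "jog_arm", "arguments": {
  "increments": [
    [0.001, 0.006, -0.002, -0.007, 0, -0.004, 0.86],
    [0, 0.005, 0, 0, 0, 0, 0.86],
    [0, 0.003, 0, 0, 0, 0, 0.86],
    [0, 0, 0, 0, 0, 0, 0.7],
    [0, 0, 0, 0, 0, 0, 0.5],
    [0, 0, 0, 0, 0, 0, 0.5],
    [0, 0, 0, 0, 0, 0, 0.5],
    [0, 0, 0, 0, 0, 0, 0.5]
  ]
}}

```text
time: 56.12
tool_pos: [0.5831, 0.2568, 0.021]
tcp_rot: [-1.206, 1.216, -1.216]
wrist_force: [-0.4, 0.3, 0.3]
width: 0.663
```

Request:
{"name": "jog_arm", "arguments": {
  "increments": [
    [0, -0.015, 0, 0, 0, 0, 0.5],
    [0, -0.04, 0, 0, 0, 0, 0.5],
    [0, -0.05, 0, 0, 0, 0, 0.5],
    [0, -0.05, 0, 0, 0, 0, 0.5],
    [0, 0, 0, 0, 0, 0, 0.5]
  ]
}}

```text
time: 56.75
tool_pos: [0.583, 0.2566, 0.1829]
tcp_rot: [-1.206, 1.217, -1.216]
wrist_force: [0.3, -0.5, -0.4]
width: 0.666
```

```bash
python3 held.py .006
```

```text
t 56.75 pos [0.583  0.2566 0.1829] F [ 0.3 -0.5 -0.4] w 0.666 q [ 0.38  0.24  1.75 -0.    1.15  1.96]
[[-0.009 -0.001  1.   ]
 [-1.    -0.001 -0.009]
 [ 0.001 -1.    -0.001]]
scene 250 z range -0.0318 0.0328 x -0.029 0.029 y 0.0057
top 30 z range -0.0335 -0.0196 x -0.019 0.016 y 0.0088
```

Request:
{"name": "jog_arm", "arguments": {
  "increments": [
    [0.03, 0, 0, 0.002, 0, 0, 0.5],
    [0.05, 0, 0, 0.004, 0, 0, 0.5],
    [0.055, 0, 0, 0.004, 0, 0, 0.5],
    [0.055, -0.003, 0, 0.004, 0, 0, 0.5],
    [0.055, -0.003, 0, 0.004, 0, 0, 0.5],
    [0.055, -0.003, 0, 0.004, 0, 0, 0.5],
    [0.055, -0.003, 0, 0.004, 0, 0, 0.5],
    [0.045, 0, 0, 0.004, 0, 0, 0.5],
    [0.02, 0, 0, 0, 0, 0, 0.5],
    [0, 0, 0, 0, 0, 0, 0.5]
  ]
}}

```text
time: 58.1
tool_pos: [0.561, -0.1751, 0.1686]
tcp_rot: [-1.22, 1.226, -1.207]
wrist_force: [0.3, 0.7, -0.4]
width: 0.663
```

Request:
{"name": "jog_arm", "arguments": {
  "increments": [
    [0, 0, 0, 0, 0, 0, 0.5],
    [0, 0, 0, 0, 0, 0, 0.5]
  ]
}}

```text
time: 58.35
tool_pos: [0.5602, -0.1724, 0.1669]
tcp_rot: [-1.222, 1.228, -1.202]
wrist_force: [0.3, 0.2, -1.7]
width: 0.665
```

```bash
python3 -c "
from h import *
s,Rm=st()"
```

```text
t 58.35 pos [ 0.5602 -0.1724  0.1669] F [ 0.3  0.2 -1.7] w 0.665 q [-0.34  0.17  1.87 -0.01  1.12  1.24]
[[-0.005 -0.021  1.   ]
 [-1.     0.001 -0.005]
 [-0.001 -1.    -0.021]]
```

Request:
{"name": "jog_arm", "arguments": {
  "increments": [
    [0.002, 0, -0.001, 0.021, -0.005, 0, 0.5],
    [0, 0, 0, 0, 0, 0, 0.5],
    [0, 0.012, 0, 0, 0, 0, 0.5],
    [0, 0.012, 0, 0, 0, 0, 0.5],
    [0, 0, 0, 0, 0, 0, 0.5],
    [0, 0, 0, 0, 0, 0, 0.5]
  ]
}}

```text
time: 59.1
tool_pos: [0.5591, -0.1718, 0.1409]
tcp_rot: [-1.209, 1.206, -1.206]
wrist_force: [0.4, -0.5, -0.6]
width: 0.666
```

```bash
python3 -c "
from h import *
s,Rm=st()"
```

```text
t 59.1 pos [ 0.5591 -0.1718  0.1409] F [ 0.4 -0.5 -0.6] w 0.666 q [-0.34  0.18  1.91  0.    1.05  1.22]
[[ 0.004  0.001  1.   ]
 [-1.     0.001  0.004]
 [-0.001 -1.     0.001]]
```

Request:
{"name": "jog_arm", "arguments": {
  "increments": [
    [0.003, 0, 0, 0, 0, 0, 0.5],
    [0, 0.008, 0, 0, 0, 0, 0.5],
    [0, 0.008, 0, 0, 0, 0, 0.5],
    [0, 0.008, 0, 0, 0, 0, 0.5],
    [0, 0.006, 0, 0, 0, 0, 0.5],
    [0, 0, 0, 0, 0, 0, 0.5]
  ]
}}

```text
time: 59.85
tool_pos: [0.5596, -0.1744, 0.1093]
tcp_rot: [-1.208, 1.207, -1.205]
wrist_force: [0.8, 0.5, -0.8]
width: 0.666
```

Request:
{"name": "jog_arm", "arguments": {
  "increments": [
    [0, 0.007, 0, 0, 0, 0, 0.5],
    [0, 0.007, 0, 0, 0, 0, 0.5],
    [0, 0.005, 0, 0, 0, 0, 0.5],
    [0, 0, 0, 0, 0, 0, 0.5]
  ]
}}

```text
time: 60.35
tool_pos: [0.5595, -0.1744, 0.0884]
tcp_rot: [-1.208, 1.207, -1.205]
wrist_force: [0.4, 1.1, -1.4]
width: 0.667
```

```bash
python3 -c "
from h import *
s,Rm=st()"
```

```text
t 60.35 pos [ 0.5595 -0.1744  0.0884] F [ 0.4  1.1 -1.4] w 0.667 q [-0.35  0.24  1.94  0.    0.96  1.22]
[[ 0.004  0.001  1.   ]
 [-1.     0.002  0.004]
 [-0.002 -1.     0.001]]
```

Request:
{"name": "jog_arm", "arguments": {
  "increments": [
    [0, 0, 0, 0, 0, 0, 0.8],
    [0, 0, 0, 0, 0, 0, 0.8],
    [0, 0, 0, 0, 0, 0, 0.8],
    [0, -0.012, 0, 0, 0, 0, 0.8],
    [0, 0, 0, 0, 0, 0, 0.55],
    [0, 0, 0, 0, 0, 0, 0.5],
    [0, 0, 0, 0, 0, 0, 0.5]
  ]
}}

```text
time: 61.22
tool_pos: [0.561, -0.1757, 0.1035]
tcp_rot: [-1.207, 1.203, -1.209]
wrist_force: [-0.6, 0.5, -0.3]
width: 0.499
```

Request:
{"name": "jog_arm", "arguments": {
  "increments": [
    [0, 0.006, -0.001, 0, 0, 0, 0.5],
    [0, 0.005, 0, 0, 0, 0, 0.5],
    [0, 0, 0, 0, 0, 0, 0.5]
  ]
}}

```text
time: 61.6
tool_pos: [0.5593, -0.1754, 0.0908]
tcp_rot: [-1.208, 1.204, -1.208]
wrist_force: [0.7, -0.2, -0.9]
width: 0.501
```

Request:
{"name": "jog_arm", "arguments": {
  "increments": [
    [0, 0.003, 0, 0, 0, 0, 0.5]
  ]
}}

```text
time: 61.72
tool_pos: [0.5595, -0.1755, 0.088]
tcp_rot: [-1.208, 1.204, -1.208]
wrist_force: [-4.3, 1.1, 29.7]
width: 0.501
```

Request:
{"name": "jog_arm", "arguments": {
  "increments": [
    [0, -0.03, 0, 0, 0, 0, 0.6],
    [0, -0.04, 0, 0, 0, 0, 0.9],
    [0, -0.02, 0, 0, 0, 0, 0.9],
    [0.05, 0, 0, 0, 0, 0, 0.9],
    [0.05, 0, 0, 0.005, 0, 0, 0.9],
    [0.05, 0, 0, 0.005, 0, 0, 0.9],
    [0.04, 0, 0.005, 0.005, 0, 0, 0.9],
    [0.01, 0, 0.005, 0, 0, 0, 0.9],
    [0, 0, 0, 0, 0, 0, 0.9],
    [0, 0, 0, 0, 0, 0, 0.9]
  ]
}}

```text
time: 62.98
tool_pos: [0.571, -0.3789, 0.1795]
tcp_rot: [-1.197, 1.191, -1.212]
wrist_force: [-0.7, 0.3, -0.3]
width: 0.899
```

```bash
python3 stack.py; python3 -c "
from h import *
s,Rm=st()
find(['blue_cutter_mid','clamp_ring_mid'])
c=cam('scene');i=c['img'][160:260,160:310];cv2.imwrite('pics/g.png',cv2.resize(i,None,fx=5,fy=5,interpolation=cv2.INTER_CUBIC))"
```

```text
scene 138 [0.0455 0.0647 0.075  0.0778 0.0806] 275 [0.0177 0.0343 0.0364 0.0384 0.0412]
top 95 [0.0362 0.0727 0.0747 0.0767 0.0816] 246 [0.0307 0.0339 0.0361 0.0382 0.0405]
t 63.08 pos [ 0.5711 -0.3787  0.1796] F [ 0.7 -0.1 -0. ] w 0.896 q [-0.63  0.32  1.66  0.01  1.15  0.93]
[[ 0.008  0.019  1.   ]
 [-1.     0.002  0.008]
 [-0.001 -1.     0.019]]
scene blue_cutter_mid p 0.63 [195. 212.] n 213 z 0.0154 mean [ 0.5716 -0.3818] rect [ 0.5758 -0.3832] [0.104 0.091] 48.8
scene clamp_ring_mid p 0.64 [436. 243.] n 215 z 0.0094 mean [0.4825 0.3979] rect [0.4825 0.3977] [0.061 0.063] 40.4
top blue_cutter_mid p 0.31 [314. 222.] n 204 z 0.0144 mean [0.4189 0.0591] rect [0.4188 0.036 ] [0.176 0.044] 89.6
```

View pics/g.png

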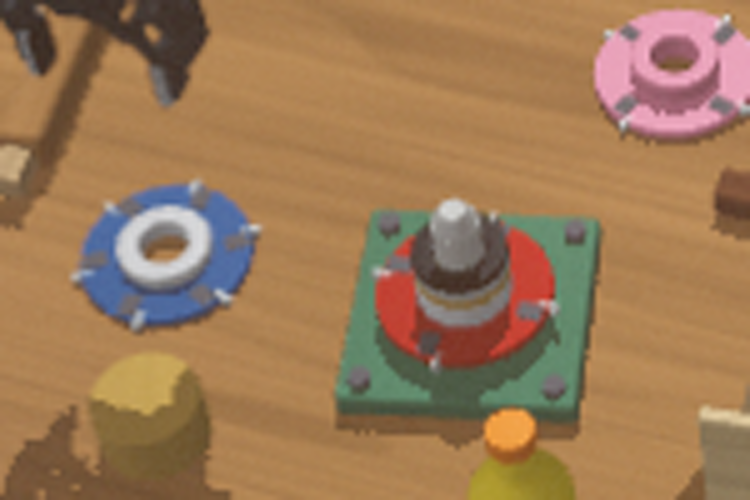

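```bash
python3 -c "
from h import *
c=cam('scene');print(at_z(c,[[192.4,208.6]],.016))
P=cloud(c);m=(np.hypot(P[:,0]-.571,P[:,1]+.381)<.05)&(P[:,2]>.0135)&(P[:,2]<.021);print(m.sum(),P[m].mean(0),cv2.minEnclosingCircle(P[m][:,:2].astype(np.float32)))"
```

```text
[[ 0.57046216 -0.38059734  0.016     ]]
140 [ 0.57031403 -0.38124673  0.0169032 ] ((0.5626295208930969, -0.3753964900970459), 0.03879377245903015)
```

Request:
{"name": "jog_arm", "arguments": {
  "increments": [
    [0.003, 0, 0, -0.019, 0.008, 0, 0.9],
    [0, 0.03, 0, 0, 0, 0, 0.9],
    [0, 0.05, 0, 0, 0, 0, 0.9],
    [0, 0.04, 0, 0, 0, 0, 0.9],
    [0, 0.01, 0, 0, 0, 0, 0.9],
    [0, 0, 0, 0, 0, 0, 0.9],
    [0, 0, 0, 0, 0, 0, 0.9]
  ]
}}

```text
time: 64.35
tool_pos: [0.575, -0.3868, 0.0518]
tcp_rot: [-1.208, 1.206, -1.217]
wrist_force: [0.6, 0.7, 0.9]
width: 0.902
```

```bash
python3 -c "
from h import *
s,Rm=st()"
```

```text
t 64.35 pos [ 0.575  -0.3868  0.0518] F [0.6 0.7 0.9] w 0.902 q [-0.63  0.46  1.72 -0.    0.96  0.95]
[[-0.003  0.004  1.   ]
 [-1.    -0.005 -0.003]
 [ 0.005 -1.     0.004]]
```

Request:
{"name": "jog_arm", "arguments": {
  "increments": [
    [-0.005, 0, -0.004, -0.004, 0, 0.005, 0.9],
    [0, 0.012, 0, 0, 0, 0, 0.9],
    [0, 0.01, 0, 0, 0, 0, 0.9],
    [0, 0.004, 0, 0, 0, 0, 0.9],
    [0, 0, 0, 0, 0, 0, 0.9]
  ]
}}

```text
time: 64.97
tool_pos: [0.5729, -0.3829, 0.0282]
tcp_rot: [-1.206, 1.206, -1.216]
wrist_force: [0.1, -0.6, 0.6]
width: 0.905
```

```bash
python3 -c "
from h import *
s,Rm=st()"
```

```text
t 64.97 pos [ 0.5729 -0.3829  0.0282] F [ 0.1 -0.6  0.6] w 0.905 q [-0.63  0.48  1.74  0.    0.91  0.95]
[[-0.003  0.005  1.   ]
 [-1.    -0.003 -0.003]
 [ 0.003 -1.     0.005]]
```

Request:
{"name": "jog_arm", "arguments": {
  "increments": [
    [0, 0.004, -0.0015, -0.005, 0, 0.003, 0.9],
    [0, 0.003, 0, 0, 0, 0, 0.9],
    [0, 0.0015, 0, 0, 0, 0, 0.9],
    [0, 0, 0, 0, 0, 0, 0.7],
    [0, 0, 0, 0, 0, 0, 0.5],
    [0, 0, 0, 0, 0, 0, 0.5],
    [0, 0, 0, 0, 0, 0, 0.5],
    [0, 0, 0, 0, 0, 0, 0.5]
  ],
  "force": 90
}}

```text
time: 65.97
tool_pos: [0.5718, -0.383, 0.0201]
tcp_rot: [-1.207, 1.212, -1.212]
wrist_force: [0.2, 0.2, 0.8]
width: 0.644
```

Request:
{"name": "jog_arm", "arguments": {
  "increments": [
    [0, -0.015, 0, 0, 0, 0, 0.5],
    [0, -0.04, 0, 0, 0, 0, 0.5],
    [0, -0.05, 0, 0, 0, 0, 0.5],
    [0, -0.05, 0, 0, 0, 0, 0.5],
    [0, 0, 0, 0, 0, 0, 0.5]
  ]
}}

```text
time: 66.6
tool_pos: [0.5691, -0.3814, 0.1762]
tcp_rot: [-1.209, 1.219, -1.205]
wrist_force: [0.3, 0.0, -3.7]
width: 0.643
```

```bash
python3 - <<'E'
from h import *
s,Rm=st()
c=cam('scene');P=(cloud(c)-s['tool_pos'])@Rm
for a,b,R0 in((-.004,.006,.036),(.006,.018,.07)):
    Q=P[(np.hypot(P[:,0],P[:,2])<R0)&(P[:,1]>a)&(P[:,1]<b)];print(len(Q),Q.min(0).round(4),Q.max(0).round(4),np.median(Q,0).round(4))
    q=Q[abs(Q[:,0])<.02];print(q[:,2].min(),q[:,2].max())
E
```

```text
t 66.6 pos [ 0.5691 -0.3814  0.1762] F [ 0.3  0.  -3.7] w 0.643 q [-0.63  0.33  1.64 -0.    1.17  0.95]
[[-0.004 -0.007  1.   ]
 [-1.     0.005 -0.004]
 [-0.005 -1.    -0.007]]
116 [-0.0336 -0.0039 -0.0267] [0.0345 0.0059 0.0267] [0.0089 0.0027 0.0092]
-0.02674624524225078 0.026716227705713774
487 [-0.0566  0.006  -0.0537] [0.0546 0.0178 0.0545] [-0.0102  0.0129  0.0197]
-0.04898339126536004 0.0545353396183336
```

Request:
{"name": "jog_arm", "arguments": {
  "increments": [
    [-0.03, -0.005, -0.002, 0.007, 0, 0, 0.5],
    [-0.05, 0, -0.003, 0, 0, 0, 0.5],
    [-0.05, 0, -0.003, 0, 0, 0, 0.5],
    [-0.05, 0, -0.003, 0, 0, 0, 0.5],
    [-0.02, 0, 0, 0, 0, 0, 0.5],
    [0, 0, 0, 0, 0, 0, 0.5],
    [0, 0, 0, 0, 0, 0, 0.5]
  ]
}}

```text
time: 67.53
tool_pos: [0.5455, -0.1715, 0.1611]
tcp_rot: [-1.215, 1.246, -1.184]
wrist_force: [0.2, -0.1, -4.2]
width: 0.643
```

```bash
python3 -c "
from h import *
s,Rm=st()"
```

```text
t 67.53 pos [ 0.5455 -0.1715  0.1611] F [ 0.2 -0.1 -4.2] w 0.643 q [-0.35  0.16  1.89  0.01  1.13  1.22]
[[-0.006 -0.032  0.999]
 [-1.     0.019 -0.006]
 [-0.019 -0.999 -0.032]]
```

Request:
{"name": "jog_arm", "arguments": {
  "increments": [
    [0.003, -0.002, 0.007, 0.031, -0.006, -0.018, 0.5],
    [0, 0, 0.007, 0, 0, 0, 0.5],
    [0, 0, 0, 0, 0, 0, 0.5],
    [0, 0, 0, 0, 0, 0, 0.5]
  ]
}}

```text
time: 68.03
tool_pos: [0.5609, -0.1782, 0.1626]
tcp_rot: [-1.207, 1.21, -1.213]
wrist_force: [0.1, 0.6, -3.1]
width: 0.643
```

```bash
python3 -c "
from h import *
s,Rm=st()"
```

```text
t 68.03 pos [ 0.5609 -0.1782  0.1626] F [ 0.1  0.6 -3.1] w 0.643 q [-0.35  0.17  1.88 -0.    1.09  1.22]
[[-0.003  0.002  1.   ]
 [-1.    -0.001 -0.003]
 [ 0.001 -1.     0.002]]
```

Request:
{"name": "jog_arm", "arguments": {
  "increments": [
    [-0.0035, 0, -0.0015, 0, 0, 0, 0.5],
    [0, 0.008, 0, 0, 0, 0, 0.5],
    [0, 0.008, 0, 0, 0, 0, 0.5],
    [0, 0, 0, 0, 0, 0, 0.5],
    [0, 0, 0, 0, 0, 0, 0.5]
  ]
}}

```text
time: 68.65
tool_pos: [0.5587, -0.1743, 0.1449]
tcp_rot: [-1.208, 1.211, -1.212]
wrist_force: [-0.6, -0.6, -4.3]
width: 0.646
```

```bash
python3 -c "
from h import *
s,Rm=st()"
```

```text
t 68.65 pos [ 0.5587 -0.1743  0.1449] F [-0.6 -0.6 -4.3] w 0.646 q [-0.34  0.18  1.9  -0.    1.06  1.23]
[[-0.003  0.     1.   ]
 [-1.    -0.    -0.003]
 [ 0.    -1.     0.   ]]
```

Request:
{"name": "jog_arm", "arguments": {
  "increments": [
    [0, 0.007, 0, 0, 0, 0, 0.5],
    [0, 0.007, 0, 0, 0, 0, 0.5],
    [0, 0.006, 0, 0, 0, 0, 0.5],
    [0, 0, 0, 0, 0, 0, 0.5]
  ]
}}

```text
time: 69.15
tool_pos: [0.5593, -0.1743, 0.1238]
tcp_rot: [-1.207, 1.21, -1.213]
wrist_force: [0.9, 0.1, -3.2]
width: 0.643
```

Request:
{"name": "jog_arm", "arguments": {
  "increments": [
    [0, 0.007, 0, 0, 0, 0, 0.5],
    [0, 0.006, 0, 0, 0, 0, 0.5],
    [0, 0.004, 0, 0, 0, 0, 0.5],
    [0, 0, 0, 0, 0, 0, 0.5]
  ]
}}

```text
time: 69.65
tool_pos: [0.5601, -0.1739, 0.106]
tcp_rot: [-1.205, 1.21, -1.213]
wrist_force: [1.0, 1.8, -5.5]
width: 0.645
```

```bash
python3 -c "
from h import *
s,Rm=st()"
```

```text
t 69.65 pos [ 0.5601 -0.1739  0.106 ] F [ 1.   1.8 -5.5] w 0.645 q [-0.34  0.22  1.93  0.    0.99  1.23]
[[-0.004  0.003  1.   ]
 [-1.     0.    -0.004]
 [-0.    -1.     0.003]]
```

Request:
{"name": "jog_arm", "arguments": {
  "increments": [
    [0, 0.004, 0, 0, 0, 0, 0.5],
    [0, 0, 0, 0, 0, 0, 0.8],
    [0, 0, 0, 0, 0, 0, 0.8],
    [0, 0, 0, 0, 0, 0, 0.8],
    [0, -0.016, 0, 0, 0, 0, 0.8],
    [0, 0, 0, 0, 0, 0, 0.55],
    [0, 0, 0, 0, 0, 0, 0.5],
    [0, 0, 0, 0, 0, 0, 0.5]
  ]
}}

```text
time: 70.65
tool_pos: [0.5623, -0.1757, 0.123]
tcp_rot: [-1.204, 1.203, -1.218]
wrist_force: [0.7, -0.5, -0.2]
width: 0.5
```

```bash
python3 -c "
from h import *
s,Rm=st()"; python3 stack.py
```

```text
t 70.65 pos [ 0.5623 -0.1757  0.123 ] F [ 0.7 -0.5 -0.2] w 0.5 q [-0.34  0.2   1.92 -0.    1.01  1.23]
[[-0.003  0.009  1.   ]
 [-1.    -0.004 -0.003]
 [ 0.004 -1.     0.009]]
scene 135 [0.0788 0.0905 0.0935 0.0967 0.1264] 472 [0.0324 0.0374 0.0805 0.0835 0.0865]
top 15 [0.0673 0.0894 0.0924 0.0937 0.0956] 109 [0.0758 0.0791 0.0807 0.083  0.0858]
```

Request:
{"name": "jog_arm", "arguments": {
  "increments": [
    [0, 0.008, -0.002, -0.009, 0, 0.004, 0.5],
    [0, 0.006, 0, 0, 0, 0, 0.5],
    [0, 0, 0, 0, 0, 0, 0.5]
  ]
}}

```text
time: 71.12
tool_pos: [0.5592, -0.1753, 0.1064]
tcp_rot: [-1.209, 1.215, -1.209]
wrist_force: [-0.7, 0.5, -0.0]
width: 0.501
```

Request:
{"name": "jog_arm", "arguments": {
  "increments": [
    [0, 0.003, 0, 0, 0, 0, 0.5]
  ]
}}

```text
time: 71.25
tool_pos: [0.5596, -0.1755, 0.1041]
tcp_rot: [-1.209, 1.214, -1.209]
wrist_force: [-7.2, 2.4, 20.9]
width: 0.501
```

Request:
{"name": "jog_arm", "arguments": {
  "increments": [
    [0, 0.003, 0, 0, 0, 0, 0.5]
  ]
}}

```text
time: 71.38
tool_pos: [0.5597, -0.1756, 0.104]
tcp_rot: [-1.209, 1.215, -1.209]
wrist_force: [-11.5, 4.0, 28.7]
width: 0.502
```

Request:
{"name": "jog_arm", "arguments": {
  "increments": [
    [0, -0.03, 0, 0, 0, 0, 0.6],
    [0, -0.04, 0, 0, 0, 0, 0.93],
    [0, -0.02, 0, 0, 0, 0, 0.93],
    [-0.04, 0, -0.005, 0, 0, 0, 0.93],
    [-0.055, 0, -0.008, 0, 0, 0, 0.93],
    [-0.055, 0, -0.008, 0, 0, 0, 0.93],
    [-0.055, 0, -0.008, 0, 0, 0, 0.93],
    [-0.055, 0, -0.008, 0, 0, 0, 0.93],
    [-0.055, 0, -0.008, 0, 0, 0, 0.93],
    [-0.055, 0, -0.008, 0, 0, 0, 0.93]
  ]
}}

```text
time: 72.62
tool_pos: [0.5106, 0.2012, 0.2001]
tcp_rot: [-1.199, 1.214, -1.22]
wrist_force: [2.0, -0.7, -0.7]
width: 0.93
```

Request:
{"name": "jog_arm", "arguments": {
  "increments": [
    [-0.055, 0, -0.008, 0, 0, 0, 0.93],
    [-0.055, 0, -0.008, 0, 0, 0, 0.93],
    [-0.055, 0, -0.008, 0, 0, 0, 0.93],
    [-0.035, 0, 0, 0, 0, 0, 0.93],
    [0, 0, 0, 0, 0, 0, 0.93],
    [0, 0, 0, 0, 0, 0, 0.93]
  ]
}}

```text
time: 73.38
tool_pos: [0.4861, 0.412, 0.2002]
tcp_rot: [-1.2, 1.208, -1.215]
wrist_force: [0.8, -0.3, -0.0]
width: 0.931
```

```bash
python3 stack.py; python3 -c "
from h import *
s,Rm=st()
find(['clamp_ring_mid','cap_mid'],('scene',))"
```

```text
scene 137 [0.0793 0.0893 0.0923 0.0943 0.0972] 523 [0.0331 0.0384 0.0812 0.0837 0.0869]
top 95 [0.0799 0.0888 0.0911 0.0925 0.0963] 283 [0.0765 0.0796 0.0815 0.0834 0.0869]
t 73.47 pos [0.4863 0.4115 0.2003] F [-0.  -0.  -0.3] w 0.93 q [ 0.66  0.22  1.74 -0.    1.17  2.24]
[[-0.007  0.008  1.   ]
 [-1.     0.002 -0.007]
 [-0.002 -1.     0.008]]
scene clamp_ring_mid p 0.56 [434. 250.] n 213 z 0.0098 mean [0.4826 0.3986] rect [0.4805 0.3989] [0.062 0.062] 12.1
scene clamp_ring_mid p 0.5 [256. 234.] n 169 z 0.013 mean [ 0.5976 -0.1466] rect [ 0.5598 -0.1738] [0.156 0.158] 15.9
scene clamp_ring_mid p 0.33 few 0 [0.677 0.189 0.126]
```

Request:
{"name": "jog_arm", "arguments": {
  "increments": [
    [0.012, 0.03, -0.006, -0.01, 0, 0, 0.93],
    [0, 0.05, 0, 0, 0, 0, 0.93],
    [0, 0.05, 0, 0, 0, 0, 0.93],
    [0, 0.015, 0, 0, 0, 0, 0.93],
    [0, 0, 0, 0, 0, 0, 0.93],
    [0, 0, 0, 0, 0, 0, 0.93]
  ]
}}

```text
time: 74.38
tool_pos: [0.4859, 0.3983, 0.0585]
tcp_rot: [-1.192, 1.218, -1.215]
wrist_force: [0.4, 0.5, 0.5]
width: 0.931
```

```bash
python3 -c "
from h import *
s,Rm=st()"
```

```text
t 74.38 pos [0.4859 0.3983 0.0585] F [0.4 0.5 0.5] w 0.931 q [0.65 0.34 1.87 0.   0.92 2.23]
[[-0.013  0.006  1.   ]
 [-1.     0.009 -0.013]
 [-0.009 -1.     0.006]]
```

Request:
{"name": "jog_arm", "arguments": {
  "increments": [
    [0, 0.012, -0.004, -0.006, -0.013, -0.009, 0.93],
    [0, 0.012, 0, 0, 0, 0, 0.93],
    [0, 0.01, 0, 0, 0, 0, 0.93],
    [0, 0, 0, 0, 0, 0, 0.93]
  ]
}}

```text
time: 74.88
tool_pos: [0.484, 0.4007, 0.0263]
tcp_rot: [-1.204, 1.206, -1.208]
wrist_force: [-0.3, 0.1, 0.3]
width: 0.929
```

```bash
python3 -c "
from h import *
s,Rm=st()"
```

```text
t 74.88 pos [0.484  0.4007 0.0263] F [-0.3  0.1  0.3] w 0.929 q [ 0.65  0.39  1.88 -0.    0.86  2.22]
[[ 0.001  0.005  1.   ]
 [-1.     0.003  0.001]
 [-0.003 -1.     0.005]]
```

Request:
{"name": "jog_arm", "arguments": {
  "increments": [
    [0.002, 0.004, -0.002, -0.005, 0, -0.003, 0.93],
    [0, 0.004, 0, 0, 0, 0, 0.93],
    [0, 0.002, 0, 0, 0, 0, 0.93],
    [0, 0, 0, 0, 0, 0, 0.75],
    [0, 0, 0, 0, 0, 0, 0.5],
    [0, 0, 0, 0, 0, 0, 0.5],
    [0, 0, 0, 0, 0, 0, 0.5],
    [0, 0, 0, 0, 0, 0, 0.5]
  ],
  "force": 60
}}

```text
time: 75.88
tool_pos: [0.4824, 0.3987, 0.0176]
tcp_rot: [-1.209, 1.208, -1.208]
wrist_force: [-0.6, -1.1, -0.2]
width: 0.682
```

Request:
{"name": "jog_arm", "arguments": {
  "increments": [
    [0, -0.015, 0, 0, 0, 0, 0.5],
    [0, -0.04, 0, 0, 0, 0, 0.5],
    [0, -0.05, 0, 0, 0, 0, 0.5],
    [0, -0.06, 0, 0, 0, 0, 0.5],
    [0, 0, 0, 0, 0, 0, 0.5]
  ]
}}

```text
time: 76.5
tool_pos: [0.4821, 0.3985, 0.1895]
tcp_rot: [-1.21, 1.208, -1.208]
wrist_force: [-0.6, 1.2, -1.4]
width: 0.686
```

```bash
python3 held.py .007
```

```text
t 76.5 pos [0.4821 0.3985 0.1895] F [-0.6  1.2 -1.4] w 0.686 q [0.65 0.21 1.77 0.   1.16 2.22]
[[ 0.001 -0.     1.   ]
 [-1.    -0.     0.001]
 [ 0.    -1.    -0.   ]]
scene 261 z range -0.0365 0.0317 x -0.03 0.03 y 0.0083
top 20 z range -0.0298 0.0242 x 0.005 0.031 y 0.0117
```

Request:
{"name": "jog_arm", "arguments": {
  "increments": [
    [0.03, 0, 0.005, 0.002, 0, 0, 0.5],
    [0.05, 0, 0.009, 0.004, 0, 0, 0.5],
    [0.055, 0, 0.009, 0.004, 0, 0, 0.5],
    [0.055, -0.003, 0.009, 0.004, 0, 0, 0.5],
    [0.055, -0.003, 0.009, 0.004, 0, 0, 0.5],
    [0.055, -0.003, 0.009, 0.004, 0, 0, 0.5],
    [0.055, -0.003, 0.009, 0.004, 0, 0, 0.5],
    [0.055, -0.003, 0.009, 0.004, 0, 0, 0.5],
    [0.055, -0.003, 0.009, 0.004, 0, 0, 0.5],
    [0.055, -0.003, 0.009, 0.004, 0, 0, 0.5]
  ]
}}

```text
time: 77.85
tool_pos: [0.552, -0.1374, 0.1847]
tcp_rot: [-1.232, 1.205, -1.205]
wrist_force: [0.1, -0.2, -1.2]
width: 0.686
```

Request:
{"name": "jog_arm", "arguments": {
  "increments": [
    [0.035, 0, 0.006, 0.004, 0, 0, 0.5],
    [0.01, 0, 0, 0, 0, 0, 0.5],
    [0, 0, 0, 0, 0, 0, 0.5],
    [0, 0, 0, 0, 0, 0, 0.5]
  ]
}}

```text
time: 78.35
tool_pos: [0.5532, -0.1846, 0.1771]
tcp_rot: [-1.232, 1.218, -1.2]
wrist_force: [0.1, -0.6, -2.0]
width: 0.689
```

```bash
python3 held.py .007
```

```text
t 78.35 pos [ 0.5532 -0.1846  0.1771] F [ 0.1 -0.6 -2. ] w 0.689 q [-0.36  0.16  1.86 -0.02  1.14  1.22]
[[ 0.005 -0.021  1.   ]
 [-1.    -0.007  0.005]
 [ 0.007 -1.    -0.021]]
scene 199 z range -0.0303 0.0332 x -0.031 0.031 y 0.0077
top 34 z range -0.0352 -0.0198 x -0.01 0.023 y 0.0088
```

Request:
{"name": "jog_arm", "arguments": {
  "increments": [
    [-0.004, 0, 0.003, 0.021, 0.005, 0.007, 0.5],
    [-0.005, 0, 0.003, 0, 0, 0, 0.5],
    [0, 0, 0, 0, 0, 0, 0.5],
    [0, 0.012, 0, 0, 0, 0, 0.5],
    [0, 0.012, 0, 0, 0, 0, 0.5],
    [0, 0, 0, 0, 0, 0, 0.5],
    [0, 0, 0, 0, 0, 0, 0.5]
  ]
}}

```text
time: 79.32
tool_pos: [0.5599, -0.1723, 0.1516]
tcp_rot: [-1.209, 1.206, -1.207]
wrist_force: [0.6, -0.4, -1.2]
width: 0.682
```

```bash
python3 -c "
from h import *
s,Rm=st()"
```

```text
t 79.33 pos [ 0.5599 -0.1723  0.1516] F [ 0.6 -0.4 -1.2] w 0.682 q [-0.34  0.17  1.9   0.    1.07  1.22]
[[ 0.003  0.002  1.   ]
 [-1.     0.001  0.003]
 [-0.001 -1.     0.002]]
```

Request:
{"name": "jog_arm", "arguments": {
  "increments": [
    [0.0022, 0, -0.001, -0.002, 0, 0, 0.5],
    [0, 0.008, 0, 0, 0, 0, 0.5],
    [0, 0.008, 0, 0, 0, 0, 0.5],
    [0, 0, 0, 0, 0, 0, 0.5]
  ]
}}

```text
time: 79.82
tool_pos: [0.559, -0.1751, 0.1349]
tcp_rot: [-1.21, 1.207, -1.207]
wrist_force: [-0.3, 0.0, -1.7]
width: 0.686
```

Request:
{"name": "jog_arm", "arguments": {
  "increments": [
    [0, 0.006, 0, 0, 0, 0, 0.5],
    [0, 0.006, 0, 0, 0, 0, 0.5],
    [0, 0.003, 0, 0, 0, 0, 0.5],
    [0, 0, 0, 0, 0, 0, 0.5]
  ]
}}

```text
time: 80.32
tool_pos: [0.5599, -0.1745, 0.1194]
tcp_rot: [-1.208, 1.206, -1.207]
wrist_force: [0.9, 0.5, -2.2]
width: 0.685
```

```bash
python3 -c "
from h import *
s,Rm=st()"
```

```text
t 80.33 pos [ 0.5599 -0.1745  0.1194] F [ 0.9  0.5 -2.2] w 0.685 q [-0.35  0.21  1.92  0.    1.01  1.22]
[[ 0.003  0.002  1.   ]
 [-1.     0.001  0.003]
 [-0.001 -1.     0.002]]
```

Underside ≈ 0.102, on the shoulder. Go a little lower, release and press.

Request:
{"name": "jog_arm", "arguments": {
  "increments": [
    [0, 0.005, 0, 0, 0, 0, 0.5],
    [0, 0, 0, 0, 0, 0, 0.5],
    [0, 0, 0, 0, 0, 0, 0.82],
    [0, 0, 0, 0, 0, 0, 0.82],
    [0, 0, 0, 0, 0, 0, 0.82],
    [0, -0.014, 0, 0, 0, 0, 0.82],
    [0, 0, 0, 0, 0, 0, 0.55],
    [0, 0, 0, 0, 0, 0, 0.5],
    [0, 0, 0, 0, 0, 0, 0.5]
  ]
}}

```text
time: 81.45
tool_pos: [0.5608, -0.1757, 0.131]
tcp_rot: [-1.208, 1.203, -1.21]
wrist_force: [0.6, -0.6, -0.1]
width: 0.503
```

```bash
python3 -c "
from h import *
s,Rm=st()"; python3 stack.py
```

```text
t 81.45 pos [ 0.5608 -0.1757  0.131 ] F [ 0.6 -0.6 -0.1] w 0.503 q [-0.35  0.19  1.91  0.    1.03  1.22]
[[ 0.003  0.004  1.   ]
 [-1.    -0.001  0.003]
 [ 0.001 -1.     0.004]]
scene 127 [0.0808 0.0998 0.1025 0.105  0.1247] 452 [0.0327 0.0377 0.0804 0.0835 0.0867]
top 14 [0.0796 0.1001 0.1011 0.1042 0.1065] 111 [0.0732 0.0796 0.0814 0.0835 0.0867]
```

Request:
{"name": "jog_arm", "arguments": {
  "increments": [
    [0, 0.007, -0.001, -0.004, 0, 0, 0.5],
    [0, 0.006, 0, 0, 0, 0, 0.5],
    [0, 0, 0, 0, 0, 0, 0.5]
  ]
}}

```text
time: 81.92
tool_pos: [0.5589, -0.1754, 0.1158]
tcp_rot: [-1.212, 1.208, -1.206]
wrist_force: [-0.4, -0.3, -0.1]
width: 0.508
```

Request:
{"name": "jog_arm", "arguments": {
  "increments": [
    [0, 0.003, 0, 0, 0, 0, 0.5]
  ]
}}

```text
time: 82.05
tool_pos: [0.5594, -0.1755, 0.114]
tcp_rot: [-1.212, 1.208, -1.207]
wrist_force: [-7.6, 2.7, 21.6]
width: 0.5
```

Request:
{"name": "jog_arm", "arguments": {
  "increments": [
    [0, 0.003, 0, 0, 0, 0, 0.5]
  ]
}}

```text
time: 82.18
tool_pos: [0.5595, -0.1756, 0.114]
tcp_rot: [-1.212, 1.208, -1.206]
wrist_force: [-9.9, 3.3, 24.9]
width: 0.5
```

Request:
{"name": "jog_arm", "arguments": {
  "increments": [
    [0, -0.03, 0, 0, 0, 0, 0.6],
    [0, -0.04, 0, 0, 0, 0, 0.85],
    [-0.04, -0.01, -0.01, 0, 0, 0, 0.85],
    [-0.05, 0, -0.02, 0, 0, 0, 0.85],
    [-0.05, 0, -0.02, 0, 0, 0, 0.85],
    [-0.05, 0, -0.02, 0, 0, 0, 0.85],
    [-0.05, 0, -0.02, 0, 0, 0, 0.85],
    [-0.05, 0, -0.02, 0, 0, 0, 0.85],
    [-0.05, 0, -0.02, 0, 0, 0, 0.85],
    [-0.05, 0, -0.02, 0, 0, 0, 0.85]
  ]
}}

```text
time: 83.42
tool_pos: [0.409, 0.2222, 0.1993]
tcp_rot: [-1.199, 1.207, -1.217]
wrist_force: [1.4, -0.6, 0.5]
width: 0.851
```

Request:
{"name": "jog_arm", "arguments": {
  "increments": [
    [-0.05, 0, -0.02, 0, 0, 0, 0.85],
    [-0.03, 0, -0.015, 0, 0, 0, 0.85],
    [0, 0, 0, 0, 0, 0, 0.85],
    [0, 0, 0, 0, 0, 0, 0.85]
  ]
}}

```text
time: 83.92
tool_pos: [0.3717, 0.3077, 0.1997]
tcp_rot: [-1.2, 1.202, -1.212]
wrist_force: [0.5, 0.2, 0.2]
width: 0.848
```

```bash
python3 stack.py;python3 -c "
from h import *
s,Rm=st()
find(['cap_mid'])"
```

```text
scene 150 [0.082  0.1002 0.1023 0.1043 0.1073] 476 [0.0333 0.038  0.0807 0.0837 0.0876]
top 99 [0.0967 0.0998 0.1018 0.1036 0.1063] 274 [0.0771 0.08   0.0819 0.0839 0.0871]
t 84.03 pos [0.372  0.3073 0.1997] F [-0.1  0.3  0.2] w 0.85 q [ 0.64 -0.08  2.06 -0.    1.15  2.22]
[[-0.001  0.011  1.   ]
 [-1.     0.002 -0.001]
 [-0.003 -1.     0.011]]
scene cap_mid p 0.86 [415. 212.] n 168 z 0.0458 mean [0.3745 0.2996] rect [0.3734 0.3001] [0.051 0.052] 33.0
top cap_mid p 0.38 [255. 239.] n 6 z 0.0478 mean [0.351  0.2949] rect [0.3506 0.2955] [0.008 0.009] 37.7
```

Request:
{"name": "jog_arm", "arguments": {
  "increments": [
    [0.006, 0.03, 0, -0.012, 0, 0, 0.85],
    [0, 0.05, 0, 0, 0, 0, 0.85],
    [0, 0.03, 0, 0, 0, 0, 0.85],
    [0, 0, 0, 0, 0, 0, 0.85],
    [0, 0, 0, 0, 0, 0, 0.85]
  ]
}}

```text
time: 84.85
tool_pos: [0.3763, 0.3006, 0.09]
tcp_rot: [-1.199, 1.214, -1.211]
wrist_force: [-0.3, 0.6, 0.6]
width: 0.854
```

```bash
python3 -c "
from h import *
s,Rm=st()"
```

```text
t 84.85 pos [0.3763 0.3006 0.09  ] F [-0.3  0.6  0.6] w 0.854 q [0.62 0.05 2.16 0.   0.92 2.2 ]
[[-0.007  0.003  1.   ]
 [-1.     0.006 -0.007]
 [-0.006 -1.     0.003]]
```

Request:
{"name": "jog_arm", "arguments": {
  "increments": [
    [0.001, 0.015, -0.002, -0.003, -0.007, -0.006, 0.85],
    [0, 0.02, 0, 0, 0, 0, 0.85],
    [0, 0.02, 0, 0, 0, 0, 0.85],
    [0, 0, 0, 0, 0, 0, 0.85],
    [0, 0, 0, 0, 0, 0, 0.85]
  ]
}}

```text
time: 85.48
tool_pos: [0.3783, 0.3025, 0.038]
tcp_rot: [-1.199, 1.204, -1.208]
wrist_force: [0.6, 0.4, -0.4]
width: 0.848
```

```bash
python3 -c "
from h import *
s,Rm=st()"
```

```text
t 85.47 pos [0.3783 0.3025 0.038 ] F [ 0.6  0.4 -0.4] w 0.848 q [ 0.62  0.13  2.19 -0.    0.81  2.19]
[[ 0.002  0.009  1.   ]
 [-1.     0.005  0.002]
 [-0.005 -1.     0.009]]
```

Request:
{"name": "jog_arm", "arguments": {
  "increments": [
    [0.003, 0.004, -0.004, -0.009, 0, -0.005, 0.85],
    [0, 0, 0, 0, 0, 0, 0.85],
    [0, 0, 0, 0, 0, 0, 0.6],
    [0, 0, 0, 0, 0, 0, 0.4],
    [0, 0, 0, 0, 0, 0, 0.4],
    [0, 0, 0, 0, 0, 0, 0.4],
    [0, 0, 0, 0, 0, 0, 0.4]
  ],
  "force": 50
}}

```text
time: 86.35
tool_pos: [0.3758, 0.3006, 0.0361]
tcp_rot: [-1.206, 1.207, -1.207]
wrist_force: [-0.8, 0.2, 1.2]
width: 0.592
```

Request:
{"name": "jog_arm", "arguments": {
  "increments": [
    [0, -0.015, 0, 0, 0, 0, 0.4],
    [0, -0.04, 0, 0, 0, 0, 0.4],
    [0, -0.05, 0, 0, 0, 0, 0.4],
    [0, -0.05, 0, 0, 0, 0, 0.4],
    [0, 0, 0, 0, 0, 0, 0.4]
  ]
}}

```text
time: 86.98
tool_pos: [0.3741, 0.2993, 0.1975]
tcp_rot: [-1.208, 1.208, -1.207]
wrist_force: [0.7, 0.1, -1.5]
width: 0.59
```

```bash
cat > heldcap.py <<'E'
from h import *
s,Rm=st()
for n in('scene','top'):
    c=cam(n);P=(cloud(c)-s['tool_pos'])@Rm
    Q=P[(np.hypot(P[:,0],P[:,2])<.035)&(P[:,1]>.008)&(P[:,1]<.034)];Q=Q[abs(Q[:,0])<.02]
    print(n,len(Q)); 
    if len(Q)>10: print('z',np.percentile(Q[:,2],[0,5,95,100]).round(4),'y',Q[:,1].min().round(3),Q[:,1].max().round(3),circ(Q[:,[0,2]]))
E
python3 heldcap.py
```

```text
t 86.97 pos [0.3741 0.2993 0.1975] F [ 0.7  0.1 -1.5] w 0.59 q [ 0.62 -0.08  2.07  0.    1.15  2.19]
[[ 0.002  0.001  1.   ]
 [-1.     0.001  0.002]
 [-0.001 -1.     0.001]]
scene 79
z [0.0079 0.0136 0.0245 0.0267] y 0.008 0.033 (array([0.00028284, 0.00505601]), np.float64(0.019189256412910992))
top 1
```

Request:
{"name": "jog_arm", "arguments": {
  "increments": [
    [0.03, 0, 0.01, 0.002, 0, 0, 0.4],
    [0.05, 0, 0.022, 0.004, 0, 0, 0.4],
    [0.05, -0.002, 0.022, 0.004, 0, 0, 0.4],
    [0.05, -0.003, 0.022, 0.004, 0, 0, 0.4],
    [0.05, -0.003, 0.022, 0.004, 0, 0, 0.4],
    [0.05, -0.003, 0.022, 0.004, 0, 0, 0.4],
    [0.05, -0.003, 0.022, 0.004, 0, 0, 0.4],
    [0.05, -0.003, 0.022, 0.004, 0, 0, 0.4],
    [0.05, -0.003, 0.022, 0.004, 0, 0, 0.4],
    [0.04, -0.003, 0.018, 0.004, 0, 0, 0.4]
  ]
}}

```text
time: 88.32
tool_pos: [0.5652, -0.1842, 0.1922]
tcp_rot: [-1.223, 1.21, -1.2]
wrist_force: [0.0, -0.2, -0.7]
width: 0.584
```

Request:
{"name": "jog_arm", "arguments": {
  "increments": [
    [0, 0, 0, 0, 0, 0, 0.4],
    [0, 0, 0, 0, 0, 0, 0.4],
    [0, 0, 0, 0, 0, 0, 0.4]
  ]
}}

```text
time: 88.7
tool_pos: [0.5617, -0.1846, 0.1855]
tcp_rot: [-1.226, 1.222, -1.194]
wrist_force: [0.4, -0.9, -1.1]
width: 0.587
```

```bash
python3 heldcap.py
```

```text
t 88.7 pos [ 0.5617 -0.1846  0.1855] F [ 0.4 -0.9 -1.1] w 0.587 q [-0.36  0.16  1.84 -0.01  1.16  1.21]
[[ 0.005 -0.021  1.   ]
 [-1.     0.001  0.005]
 [-0.002 -1.    -0.021]]
scene 58
z [0.0097 0.0115 0.0231 0.0242] y 0.008 0.034 (array([-0.0002508 ,  0.00504302]), np.float64(0.018424329900340278))
top 4
```

Request:
{"name": "jog_arm", "arguments": {
  "increments": [
    [-0.004, 0, -0.001, 0.021, 0.005, -0.002, 0.4],
    [-0.005, 0, -0.001, 0, 0, 0, 0.4],
    [0, 0, 0, 0, 0, 0, 0.4],
    [0, 0, 0, 0, 0, 0, 0.4]
  ]
}}

```text
time: 89.3
tool_pos: [0.5596, -0.1728, 0.187]
tcp_rot: [-1.209, 1.204, -1.209]
wrist_force: [1.4, -0.1, -2.0]
width: 0.591
```

```bash
python3 heldcap.py
```

```text
t 89.3 pos [ 0.5596 -0.1728  0.187 ] F [ 1.4 -0.1 -2. ] w 0.591 q [-0.34  0.14  1.86 -0.    1.14  1.23]
[[ 0.003  0.003  1.   ]
 [-1.    -0.001  0.003]
 [ 0.001 -1.     0.003]]
scene 73
z [0.0087 0.011  0.0244 0.0254] y 0.008 0.034 (array([0.00032351, 0.00310314]), np.float64(0.020295901434616095))
top 7
```

Request:
{"name": "jog_arm", "arguments": {
  "increments": [
    [0.0018, 0.005, 0, -0.003, 0, 0, 0.4],
    [0, 0.01, 0, 0, 0, 0, 0.4],
    [0, 0.01, 0, 0, 0, 0, 0.4],
    [0, 0, 0, 0, 0, 0, 0.4]
  ]
}}

```text
time: 89.9
tool_pos: [0.5593, -0.1752, 0.1592]
tcp_rot: [-1.212, 1.209, -1.207]
wrist_force: [-0.1, -0.0, -2.5]
width: 0.59
```

Request:
{"name": "jog_arm", "arguments": {
  "increments": [
    [0, 0.006, 0, 0, 0, 0, 0.4],
    [0, 0.006, 0, 0, 0, 0, 0.4],
    [0, 0, 0, 0, 0, 0, 0.4]
  ]
}}

```text
time: 90.28
tool_pos: [0.5592, -0.1753, 0.1461]
tcp_rot: [-1.212, 1.209, -1.207]
wrist_force: [-0.2, -1.0, -1.7]
width: 0.591
```

Request:
{"name": "jog_arm", "arguments": {
  "increments": [
    [0, 0.004, 0, 0, 0, 0, 0.4],
    [0, 0.002, 0, 0, 0, 0, 0.4],
    [0, 0, 0, 0, 0, 0, 0.4]
  ]
}}

```text
time: 90.65
tool_pos: [0.5606, -0.175, 0.1412]
tcp_rot: [-1.209, 1.207, -1.209]
wrist_force: [0.3, 0.7, -1.3]
width: 0.59
```

Request:
{"name": "jog_arm", "arguments": {
  "increments": [
    [0, 0, 0, 0, 0, 0, 0.75],
    [0, 0, 0, 0, 0, 0, 0.75],
    [0, 0, 0, 0, 0, 0, 0.75],
    [0, -0.02, 0, 0, 0, 0, 0.75],
    [0, -0.025, 0, 0, 0, 0, 0.75],
    [0, 0, 0, 0, 0, 0, 0.2],
    [0, 0, 0, 0, 0, 0, 0.1],
    [0, 0, 0, 0, 0, 0, 0.1],
    [0, 0, 0, 0, 0, 0, 0.1],
    [0, 0, 0, 0, 0, 0, 0.1]
  ]
}}

```text
time: 91.9
tool_pos: [0.56, -0.1757, 0.1889]
tcp_rot: [-1.211, 1.207, -1.209]
wrist_force: [0.3, 1.0, -0.2]
width: 0.1
```

```bash
python3 -c "
from h import *
s,Rm=st()
for n in('scene','top'):
    c=cam(n);P=cloud(c);r=np.hypot(P[:,0]-.559,P[:,1]+.1745);Q=P[(r<.024)&(P[:,2]>.12)&(P[:,2]<.155)];print(n,len(Q),np.percentile(Q[:,2],[25,50,75]),Q.mean(0))"
```

```text
t 91.9 pos [ 0.56   -0.1757  0.1889] F [ 0.3  1.  -0.2] w 0.1 q [-0.35  0.14  1.86 -0.    1.14  1.22]
[[ 0.002  0.001  1.   ]
 [-1.    -0.002  0.002]
 [ 0.002 -1.     0.001]]
scene 172 [0.14584134 0.14810882 0.15000226] [ 0.56302694 -0.17236039  0.14642072]
top 16 [0.14533454 0.14686811 0.14829732] [ 0.54444455 -0.17786514  0.14555499]
```

Request:
{"name": "jog_arm", "arguments": {
  "increments": [
    [0, 0.012, -0.001, 0, 0, 0, 0],
    [0, 0.01, 0, 0, 0, 0, 0],
    [0, 0, 0, 0, 0, 0, 0]
  ]
}}

```text
time: 92.38
tool_pos: [0.5584, -0.1755, 0.1644]
tcp_rot: [-1.212, 1.208, -1.208]
wrist_force: [-0.4, -0.2, -0.4]
width: -0.002
```

Request:
{"name": "jog_arm", "arguments": {
  "increments": [
    [0, 0.003, 0, 0, 0, 0, 0]
  ]
}}

```text
time: 92.5
tool_pos: [0.5588, -0.1756, 0.1619]
tcp_rot: [-1.211, 1.207, -1.209]
wrist_force: [-2.4, 0.7, 26.6]
width: 0.002
```

Request:
{"name": "jog_arm", "arguments": {
  "increments": [
    [0, 0.003, 0, 0, 0, 0, 0]
  ]
}}

```text
time: 92.62
tool_pos: [0.5597, -0.176, 0.162]
tcp_rot: [-1.21, 1.206, -1.21]
wrist_force: [-6.7, 2.5, 22.3]
width: 0.003
```

Request:
{"name": "jog_arm", "arguments": {
  "increments": [
    [0, 0.003, 0, 0, 0, 0, 0]
  ]
}}

```text
time: 92.75
tool_pos: [0.5601, -0.1761, 0.1621]
tcp_rot: [-1.21, 1.205, -1.211]
wrist_force: [-6.3, 2.8, 14.3]
width: 0.002
```

Cap home at TCP 0.162 (top 0.148). Now over and behind the lid.

Request:
{"name": "jog_arm", "arguments": {
  "increments": [
    [0, -0.04, 0, 0, 0, 0, 0],
    [0, -0.06, 0, 0, 0, 0, 0],
    [-0.04, -0.02, 0, 0, 0, 0, 0],
    [-0.055, 0, 0, 0, 0, 0, 0],
    [-0.055, 0, 0, 0, 0, 0, 0],
    [-0.055, 0, 0, 0, 0, 0, 0],
    [-0.055, 0, 0, 0, 0, 0, 0],
    [-0.055, 0, 0, 0, 0, 0, 0],
    [-0.03, 0, 0.03, 0, 0, 0, 0],
    [0, 0, 0.05, 0, 0, 0, 0]
  ]
}}

```text
time: 94.0
tool_pos: [0.6415, 0.1799, 0.2918]
tcp_rot: [-1.2, 1.198, -1.216]
wrist_force: [0.3, -0.9, -0.1]
width: 0.001
```

Request:
{"name": "jog_arm", "arguments": {
  "increments": [
    [0, 0, 0.05, 0, 0, 0, 0],
    [0, 0, 0.03, 0, 0, 0, 0],
    [0, 0, 0, 0, 0, 0, 0],
    [0, 0, 0, 0, 0, 0, 0]
  ]
}}

```text
time: 94.5
tool_pos: [0.7257, 0.1816, 0.2914]
tcp_rot: [-1.201, 1.197, -1.215]
wrist_force: [0.6, -1.2, 0.3]
width: -0.001
```

```bash
python3 lid.py; python3 stack.py
```

```text
t 94.5 pos [0.7257 0.1816 0.2914] F [ 0.6 -1.2  0.3] w -0.001 q [ 0.21  0.37  1.38 -0.    1.38  1.78]
[[ 0.002  0.014  1.   ]
 [-1.    -0.001  0.002]
 [ 0.001 -1.     0.014]]
scene 740 [0.007 0.022 0.07  0.188]
angle 93.42564369417464 [0.01493082 0.13455546]
top 26 [0.003 0.016 0.086 0.188]
angle 96.70233397880186 [0.00922149 0.15660575]
scene 144 [0.0766 0.1023 0.1104 0.1218 0.1282] 455 [0.0325 0.0377 0.0807 0.0837 0.0867]
top 30 [0.0875 0.1004 0.1048 0.1163 0.1256] 260 [0.0773 0.08   0.0819 0.0842 0.0871]
```

Request:
{"name": "jog_arm", "arguments": {
  "increments": [
    [0, 0.03, 0, -0.012, 0, 0, 0],
    [0, 0.04, 0, 0, 0, 0, 0],
    [0, 0.035, 0, 0, 0, 0, 0],
    [0, 0.015, 0, 0, 0, 0, 0],
    [0, 0, 0, 0, 0, 0, 0],
    [0, 0, 0, 0, 0, 0, 0]
  ]
}}

```text
time: 95.45
tool_pos: [0.7228, 0.1814, 0.1654]
tcp_rot: [-1.212, 1.207, -1.208]
wrist_force: [0.3, -0.6, 0.5]
width: -0.002
```

```bash
python3 -c "
from h import *
s,Rm=st()
c=cam('scene');i=c['img'][150:320,220:460];cv2.imwrite('pics/i.png',cv2.resize(i,None,fx=3,fy=3,interpolation=cv2.INTER_CUBIC))"
```

```text
t 95.45 pos [0.7228 0.1814 0.1654] F [ 0.3 -0.6  0.5] w -0.002 q [ 0.21  0.45  1.51 -0.    1.19  1.78]
[[ 0.003 -0.     1.   ]
 [-1.    -0.001  0.003]
 [ 0.001 -1.    -0.   ]]
```

View pics/i.png

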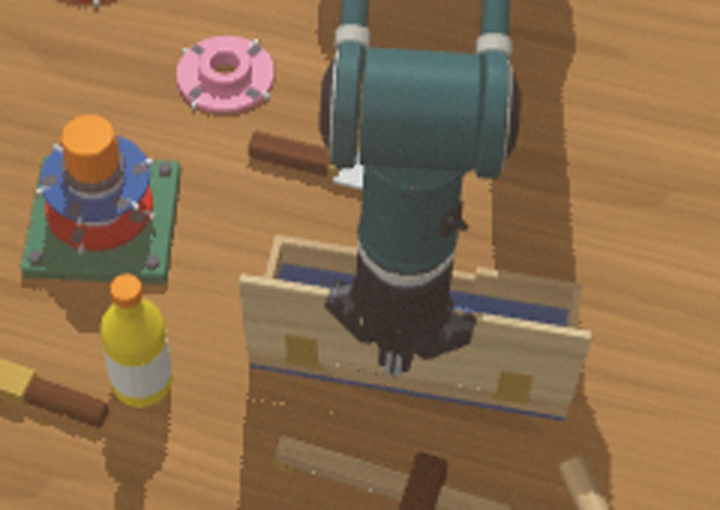

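Request:
{"name": "jog_arm", "arguments": {
  "increments": [
    [0, 0, -0.02, 0, 0, 0, 0],
    [0, 0, -0.018, 0, 0, 0, 0],
    [0, 0, -0.013, 0, 0, 0, 0],
    [0, 0.001, -0.013, 0, 0, 0, 0],
    [0, 0.002, -0.013, 0, 0, 0, 0],
    [0, 0.005, -0.012, 0, 0, 0, 0],
    [0, 0.006, -0.012, 0, 0, 0, 0],
    [0, 0.006, -0.011, 0, 0, 0, 0],
    [0, 0, 0, 0, 0, 0, 0]
  ]
}}

```text
time: 96.62
tool_pos: [0.6119, 0.1815, 0.1518]
tcp_rot: [-1.198, 1.196, -1.214]
wrist_force: [1.3, 0.5, 1.1]
width: 0.002
```

```bash
sed -i 's/(S>-.03)/(S>-.12)/;s/T>.05/T>.08/' lid.py; python3 lid.py
```

```text
t 96.62 pos [0.6119 0.1815 0.1518] F [1.3 0.5 1.1] w 0.002 q [ 0.25  0.26  1.79 -0.    1.08  1.82]
[[ 0.003  0.016  1.   ]
 [-1.     0.002  0.003]
 [-0.001 -1.     0.016]]
scene 864 [-0.085 -0.002  0.07   0.165]
angle 51.75901375544684 [-0.04404054  0.11619715]
top 112 [-0.085 -0.016  0.076  0.162]
angle 50.552426748811946 [-0.05571555  0.12869938]
```

Request:
{"name": "jog_arm", "arguments": {
  "increments": [
    [0, 0.01, -0.009, -0.008, 0, 0, 0],
    [0, 0.01, -0.009, -0.008, 0, 0, 0],
    [0, 0.01, -0.008, 0, 0, 0, 0],
    [0, 0.012, -0.005, 0, 0, 0, 0],
    [0, 0.012, -0.005, 0, 0, 0, 0],
    [0, 0.012, -0.005, 0, 0, 0, 0],
    [0, 0.008, -0.002, 0, 0, 0, 0],
    [0, 0, 0, 0, 0, 0, 0]
  ]
}}

```text
time: 97.72
tool_pos: [0.5671, 0.1815, 0.0717]
tcp_rot: [-1.21, 1.209, -1.206]
wrist_force: [0.1, -0.1, -0.3]
width: -0.003
```

```bash
sed -i 's/P\[:,2\]>.07/P[:,2]>.05/' lid.py;python3 lid.py
```

```text
t 97.72 pos [0.5671 0.1815 0.0717] F [ 0.1 -0.1 -0.3] w -0.003 q [0.27 0.28 1.93 0.   0.93 1.83]
[[ 0.003 -0.001  1.   ]
 [-1.     0.001  0.003]
 [-0.001 -1.    -0.001]]
scene 757 [-0.12   0.003  0.05   0.067]
angle 1.3734927955317913 [-0.05826622  0.05575124]
top 94 [-0.119 -0.003  0.05   0.063]
angle 1.9431862537169966 [-0.09265656  0.05655409]
```

Request:
{"name": "jog_arm", "arguments": {
  "increments": [
    [0, 0.003, 0, 0, 0, 0, 0],
    [0, 0.003, 0, 0, 0, 0, 0]
  ]
}}

```text
time: 98.08
tool_pos: [0.5691, 0.182, 0.0676]
tcp_rot: [-1.207, 1.207, -1.207]
wrist_force: [-0.9, -0.6, 0.5]
width: -0.002
```

Request:
{"name": "jog_arm", "arguments": {
  "increments": [
    [0, 0.003, 0, 0, 0, 0, 0]
  ]
}}

```text
time: 98.2
tool_pos: [0.5692, 0.182, 0.0673]
tcp_rot: [-1.208, 1.207, -1.207]
wrist_force: [-12.8, -2.2, 29.1]
width: 0.002
```

Request:
{"name": "jog_arm", "arguments": {
  "increments": [
    [0, -0.03, 0, 0, 0, 0, 0],
    [0, -0.06, 0, 0, 0, 0, 0],
    [0, -0.06, 0, 0, 0, 0, 0],
    [0, -0.04, -0.04, 0, 0, 0, 0],
    [0, 0, -0.05, 0, 0, 0, 0],
    [0, 0, 0, 0, 0, 0, 0],
    [0, 0, 0, 0, 0, 0, 0]
  ]
}}

```text
time: 99.08
tool_pos: [0.4785, 0.1817, 0.2654]
tcp_rot: [-1.202, 1.206, -1.208]
wrist_force: [0.6, -0.5, 0.3]
width: -0.002
```

```bash
python3 lid.py; python3 -c "
from h import *
find(['case_lid','scraper_handle'])
c=cam('scene');cv2.imwrite('pics/j.png',c['img'])
P=cloud(c);r=np.hypot(P[:,0]-.559,P[:,1]+.1745)
for a,b,l,h in((0,.024,.13,.16),(.028,.031,.09,.11),(.034,.054,.07,.09)):
  Q=P[(r>=a)&(r<b)&(P[:,2]>l)&(P[:,2]<h)];print(len(Q),np.percentile(Q[:,2],[25,50,75]).round(4))"
```

```text
t 99.08 pos [0.4785 0.1817 0.2654] F [ 0.6 -0.5  0.3] w -0.002 q [ 0.31 -0.06  1.93  0.    1.27  1.88]
[[ 0.002  0.006  1.   ]
 [-1.     0.004  0.002]
 [-0.004 -1.     0.006]]
scene 697 [-0.119  0.003  0.05   0.061]
angle 179.47823916074012 [-0.05635403  0.05393808]
top 136 [-0.048 -0.001  0.05   0.064]
angle 1.9157835814805613 [-0.02235245  0.05432533]
scene case_lid p 0.8 [364. 254.] n 4037 z 0.0536 mean [0.5977 0.1771] rect [0.5956 0.1755] [0.144 0.31 ] 6.0
scene scraper_handle p 0.97 [332. 202.] n 215 z 0.0206 mean [0.423 0.011] rect [0.4243 0.0373] [0.043 0.179] 1.1
top case_lid p 0.75 [300. 171.] n 1457 z 0.0531 mean [0.609  0.1272] rect [0.594  0.1731] [0.14 0.31] 6.0
top case_lid p 0.5 few 0 [ 0.53  -0.145  0.017]
top scraper_handle p 0.75 [316. 222.] n 140 z 0.0209 mean [0.4181 0.005 ] rect [0.4217 0.0274] [0.041 0.166] 5.1
173 [0.1466 0.1482 0.1502]
42 [0.0963 0.1012 0.1037]
373 [0.081  0.0828 0.0846]
```

View pics/j.png

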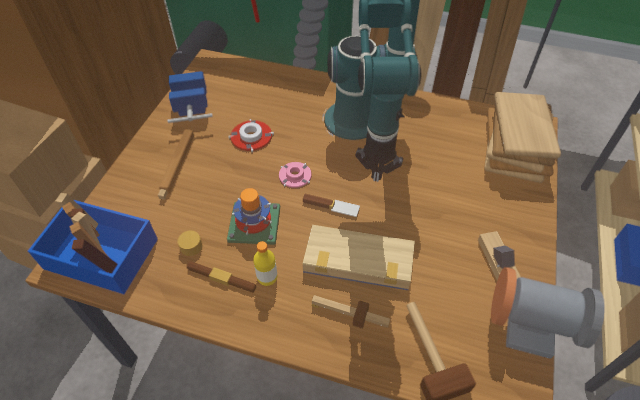

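The picture shows the cap on top of the full stack at about (250,200). The case is shut (360,255), the scraper is flat (332,206), the bystanders are in place, and the robot is clear of everything.

```bash
python3 -c "
from h import *
print(bot.finish_job())"
```

```text
the job is handed in; nothing more can be done
None
```

The job is handed in at about 99 s of the 210 s allowed. I levered the lid open to its stop with the scraper blade and laid the scraper flat again. All three collars were in the case. The stack from the bottom is red cutter, brass collar, steel collar, black collar, blue cutter, clamp ring and orange cap, each pressed home with the fingertips. I then shut the lid.

**Stack heights:** Every layer read within about 1 mm of its fully home value. The press contact heights also stepped up as the layer thicknesses predict. For the red cutter alone the press showed no force, so its seating rests on the depth reading.

| Layer | Depth reading after placing (mm above bench) | Fully home (mm above bench) |
|---|---|---|
| Red cutter disc | 36 | 36 |
| Brass collar | 60 | 60 |
| Steel collar | 68 | 68 |
| Black collar | 75 | 76 |
| Blue cutter disc | 82 | 82 |
| Clamp ring | 102 | 102 |
| Cap top | 148 | 148 |

**Case and scraper:** The lid top read 53.5 mm at about 0°, which is shut. The scraper handle's top read 21 mm, which is flat on the bench.

**Disagreements:** The two cameras differed by 2–5 mm on several positions, so I settled those by where the jaws closed. A last lid reading from the top camera gave 1.9°. The arm partly blocked that view, and the scene camera and the press against the lid both say it is shut.

**Bystanders:** In the last picture they looked to be where they started. I judged that by eye only and did not measure their positions.

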